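# Close the paper bay of the receipt printer

### The job

Put the loose cover back on the receipt printer: tilt it, hook its thin lip under the ledge of the printer's control deck, swing it down and press it straight down over the two snap hooks until both sides have clicked and it lies flush. Press only as hard as the clicks need, without squashing the printer's soft feet flat, leave the stamp, the brooch and the boxed candle where they are, and let go of the cover.

Things in the scene. Friction and masses are not known exactly. Their poses are not given: they have to be found in the camera images.
- printer_seat (a point): Middle of the open bay of the receipt printer (grey box 128 long x 124 wide on four soft feet, fixed to the counter), on the seat plane, 64 mm above the counter. z up, -x to the control deck (top 11 mm above the seat), +x to the low front wall. When on, the cover lies with its axes parallel to these, underside on the seat plane, plate middle at this point, with 2 mm play at +x, -x and each side.
- ledge_edge (a point): Lower free edge of the ledge, mid-width: the deck's 4 mm thick top overhangs the bay here over the full width. At x = -45 mm from the seat point, 7 mm above the seat plane. The wall behind, the stop for the lip, is 7 mm further in -x (x = -52 mm). Axes as the seat's.
- printer_body (a joint): How far the printer has sunk on its soft feet, m: 0 at rest, roughly 0.7 mm per newton of downward push, flat at 0.020. Printer, hooks and the cover on it all sink together, by about 7 to 14 mm before the clicks come (with friction it varies), so pressing to a height measured at rest is not enough: press by feel. Must stay below 0.019 (about 28 N).
- hook_left (a joint): Bend of the flexible upright hook on the printer's +y side, rad: 0 upright, grows outwards to 0.1-0.2 as the cover's edge passes, springs back to 0 with the click. Stands at x = +28, y = +52 mm from the seat point, 12 mm wide along x, top 21 mm above the seat; its inward barb slopes from y = 53 at the top to 44.5, flat catch 6.2 mm above the seat. Clicks at 11 to 21 N pressed beside a hook.
- hook_right (a joint): The same for the hook on the -y side (mirror image).
- cover_rib (a point): Middle of the finger rib of the loose cover (grey plate 84 (x) x 96 (y) x 5 mm, about 0.12 kg, lying flat, rib up). The rib is 12 mm thick along x, 40 long along y, from 5 to 31 mm above the underside; pinch it across the 12 mm from above. The point is 18 mm above the underside and x = +8, y = 0 from the plate's middle. Cover axes: z out of its top, -x towards the lip.
- cover_lip (a point): Middle of the tip of the cover's lip, a tongue 80 mm wide (y) and 3 mm thick, flush with the underside, standing 8 mm out of the plate's -x edge. At x = -50, y = 0 from the plate's middle, 1.5 mm above the underside. To enter under the ledge the cover must be tilted lip end down by 13 to 20 degrees, so that its other end clears the hooks. Axes as the cover's.
- thumb_left (a point): Marked thumb square (10 mm) on the cover's top at x = +28, y = +34 mm from the plate's middle, beside the left hook when the cover is on; 5 mm above the underside. Clicked home it lies 5 mm (at most 6.2) above the seat plane; resting unclicked on the hook, well over 10 mm.
- thumb_right (a point): The same at y = -34 mm, beside the right hook.
- stamp: Bystander: wooden hand stamp, 26x45x67 mm, origin in the middle of its underside.
- brooch: Bystander: small flower-shaped brooch lying flat, 34x33x8 mm, origin in the middle of its underside.
- candle: Bystander: boxed candle, 55x55x66 mm, origin in the middle of its underside.

How it is judged:
By the outcome, as a careful person would: the job done as asked, in the order asked, and still so for the second after the job is handed in, with the robot touching nothing.
It also fails if it takes over 67 s, if anything falls off the work surface, if the arm or the gripper's body presses on something with over 40 N, if the wrist force passes 120 N, or if a joint passes its speed limit or range.

### The arm

A 6-joint arm with a two-finger parallel gripper is mounted at the origin on a cart in front of the work surface, level with it; the furniture and walls round the work are solid. World frame = base frame: x ahead of the robot, y to its left, z up, the work surface at z = 0. Lengths are in m, angles in rad, forces in N, time in s.
With the tool pointing down it reaches from about 0.35 to 0.875 m from the base axis. Payload 4.2 kg.
Tool frame: the origin (TCP) lies between the finger pads; the fingertips stand nose_length ahead of it and the grasp point (between the pads) is the TCP (nose_length is the distance from the TCP to the fingertips, in m); x points along the fingers, y is the direction in which the jaws open and shut, and the axes are right-handed (so a half turn about x gives the same grasp; the last joint's range is limited). The gripper opens to 85 mm and grips with 20 to 120 N. Pads are 22 mm wide; open, the fingers measure 114 mm over their backs; the gripper's body (76 mm by 85 mm) begins 54 mm behind the grasp point. The pads swing forward as they close: fully open they stand 13 mm farther back than shut.
Start: joints at [-0.923, 0.385, 0.008, 0, -1.194, -0.259], TCP at [0.237, -0.578, 0.25] pointing down, gripper open.
Joint ranges: [-3.14, 3.14], [-1.21, 2.06], [-1.07, 1.41], [-3.16, 2.05], [-2.99, -0.16], [-3.1, 3.1]. Speed limits (rad/s): [2.79, 2.79, 3.14, 3.14, 3.14, 3.14].

### API

Orientations are given as [roll, pitch, yaw] about the fixed x, y, z axes, in that order (R = Rz(yaw) Ry(pitch) Rx(roll)).
In Python, from cell import * gives the robot as it stands. The module is installed in compiled form; this text tells all that it offers.
- The arm moves only by the tool apply_moves, never from a script. Its argument "increments" is one flat list of numbers, 7 for each row, row after row: the finger opening in m, from 0 to 0.0854, then the shift along the tool's x, y, z in m, then the turn, a rotation vector about the tool's x, y, z in rad. A call has exactly 8 rows; each row shifts and turns the pose as measured when the row begins, along the tool's axes as they then stand; what a row does not reach is not made up. A row lasts 1/12 s, in which the tool goes at most 41.7 mm and 7.16 degrees, less where a joint would pass 70% of its speed; a pose out of reach is approached as far as the arm can. A call is refused whole if a number of a shift passes 0.0417 or a number of a turn 0.125, either way. A call with a gripper value outside its range is refused whole. The fingers move at their own pace and stop on an object; "grip_force" is the grip in N (left out, the last holds). Time passes only in rows, so rows that do not move let the fingers close, or fill a call up. It gives the time, the measured TCP pose, the force and the opening at its end, in the units of the state.
- get_state(): the state, without advancing time (a new reading comes with each control period).
- get_image(name): name is "side" or "top" or "wrist"; returns (picture, depth): 420x560x3 uint8, red, green, blue; 420x560 float32, m along the optical axis (not along the pixel's ray), 0 where there is no reading.
- calibration(name): a dict with "K" (3x3 intrinsics, pixels), "rvec" (rotation vector, rad) and "tvec" (3), from world to camera coordinates, as OpenCV has them; the wrist camera has in their place "mount" (4x4, takes a point from camera to tool coordinates, whose origin is the TCP and whose axes are the tool frame's). Camera axes: x right, y down, z forward; pixel columns grow to the right and rows downward; lengths in m; the calibration is good to about 2 mm. The wrist camera is an equidistant fisheye: a pixel r from the principal point sees the ray r / f radians off the axis. A picture is of the moment at which its call begins: read the wrist's pose just before it. calibration takes no time and is no camera call.
- sign_off(): hands the job in, once; it reports no verdict.
The state is a dict: "time_s": time; "q": joint angles; "dq": joint speeds; "effort": joint torques, N m; "eef_pos": TCP position; "tool_rot": TCP orientation; "ft_force": force on the tool from outside, world axes, zero at the start; "moment": the same for the moment, N m; "finger_gap": finger opening in m.
Only numpy, scipy, OpenCV 4.12 (cv2) and the standard library are available. Lean on these libraries where they do the work, as an engineer would, in place of code of your own. Each camera call takes 0.05 s, during which the arm holds its last target.

## Working session

There is one attempt and no reset: what is moved stays moved. The work goes in short steps, Python scripts to look and compute and a tool call to move; the robot and the scene stay as the last step left them, time stands still between calls to the robot, and variables do not carry over. Pictures are saved under pics/ and viewed, and the job is handed in when it is done.

Besides the shell and the picture viewer there is one more tool, called by a JSON object that holds its "api" and its "payload". apply_moves: Moves the arm, as the interface text tells. Its arguments: {"type":"object","properties":{"increments":{"type":"array"},"grip_force":{"type":"number"}},"required":["increments"]}

```bash
mkdir -p pics; cat > h.py <<'E'
from cell import *
import numpy as np, cv2
from scipy.spatial.transform import Rotation as R
def save(n,im): cv2.imwrite('pics/'+n,cv2.cvtColor(im,cv2.COLOR_RGB2BGR))
E
python3 - <<'E'
from h import *
s=get_state();print(s)
for n in('side','top','wrist'):
    im,d=get_image(n);save(n+'0.png',im);np.savez('pics/'+n+'0.npz',im=im,d=d)
    print(n,{k:np.round(v,4).tolist() if not isinstance(v,str) else v for k,v in calibration(n).items()}, d.min(),d.max())
E
```

```text
{'time_s': 0.0, 'q': array([-9.23385012e-01,  3.85564066e-01,  6.58757319e-03, -4.88186240e-04,
       -1.19398075e+00, -2.58590082e-01]), 'dq': array([ 1.00412191e-03, -5.82972226e-04,  1.80889652e-03, -1.58492322e-04,
       -5.99643841e-04,  5.11580423e-05]), 'effort': array([ 2.12126586e-03, -3.92289841e+01,  1.88402027e+01,  4.18641955e+00,
       -4.63300094e-03, -1.46679093e-05]), 'eef_pos': array([ 0.2367354 , -0.57783339,  0.24920363]), 'tool_rot': array([1.62250715, 1.56858828, 2.01114826]), 'ft_force': array([ 0.68870612,  0.21477198, -0.96758688]), 'moment': array([ 0.07625538, -0.00426876, -0.01866291]), 'finger_gap': 0.08525098827241355}
side {'K': [[489.2853, 0.0, 281.0023], [0.0, 489.2853, 212.0134], [0.0, 0.0, 1.0]], 'rvec': [0.5959, -2.576, 1.2631], 'tvec': [0.562, 0.1052, 0.929]} 0.0 2.4126062
top {'K': [[442.5131, 0.0, 284.2023], [0.0, 442.5131, 212.9792], [0.0, 0.0, 1.0]], 'rvec': [2.1467, -2.1617, 0.1678], 'tvec': [0.1882, 0.5324, 0.8485]} 0.0 1.7711072
wrist {'K': [[325.1923, 0.0, 277.9099], [0.0, 325.1923, 208.4031], [0.0, 0.0, 1.0]], 'mount': [[0.0003, -0.3237, 0.9462, -0.1221], [1.0, 0.0001, -0.0003, -0.0007], [-0.0, 0.9462, 0.3237, -0.0847], [0.0, 0.0, 0.0, 1.0]]} 0.0 1.4101312
```

View pics/side0.png

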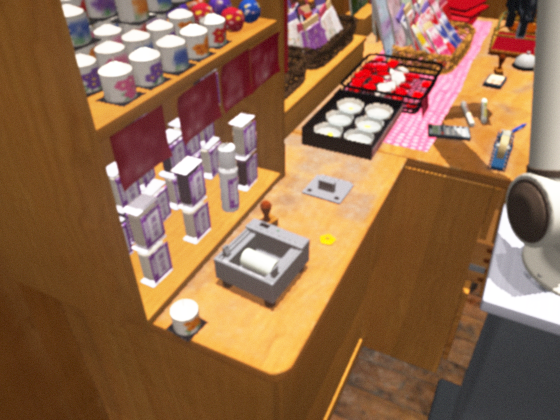

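View pics/top0.png

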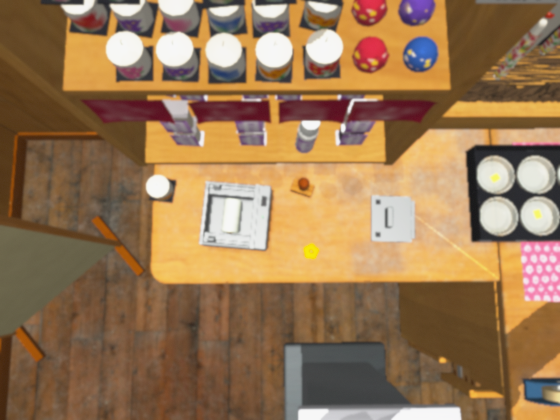

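View pics/wrist0.png

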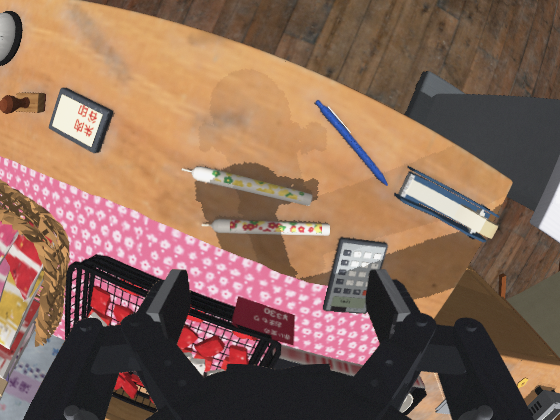

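The side and top views show the printer, top view around (236,216), with its control deck probably on the right at (265,216). The cover is at (392,219), the stamp at (303,186), the brooch at (311,252) and the candle at (160,187). I'll zoom in and back-project these.

```bash
cat >> h.py <<'E'
def cam(n):
    c=calibration(n);return c['K'],cv2.Rodrigues(np.array(c['rvec'],float))[0],np.array(c['tvec'],float).ravel()
def world(n,d):
    K,Rm,t=cam(n);v,u=np.mgrid[:420,:560]
    P=np.stack([(u-K[0,2])/K[0,0]*d,(v-K[1,2])/K[1,1]*d,d],-1)
    W=(P-t)@Rm;W[d==0]=np.nan;return W
def ray(n,u,v,z):
    K,Rm,t=cam(n);d=Rm.T@np.array([(u-K[0,2])/K[0,0],(v-K[1,2])/K[1,1],1]);c=-Rm.T@t
    return c+d*(z-c[2])/d[2]
E
python3 - <<'E'
from h import *
a=np.load('pics/top0.npz');im=a['im'];W=world('top',a['d'])
np.set_printoptions(precision=3,suppress=True)
for u,v in[(236,216),(265,200),(265,240),(204,216),(392,219),(389,217),(380,200),(400,235),(303,186),(311,252),(160,187),(340,200)]:print(u,v,W[v,u])
c=im[170:260,140:420]
save('t1.png',cv2.resize(im[170:260,185:285],None,fx=6,fy=6,interpolation=cv2.INTER_CUBIC))
save('t2.png',cv2.resize(im[185:255,360:425],None,fx=8,fy=8,interpolation=cv2.INTER_CUBIC))
b=np.load('pics/side0.npz')['im']
save('s1.png',cv2.resize(b[160:320,200:360],None,fx=3.7,fy=3.7,interpolation=cv2.INTER_CUBIC))
E
```

```text
236 216 [0.525 0.279 0.058]
265 200 [0.554 0.222 0.075]
265 240 [0.477 0.222 0.076]
204 216 [0.524 0.339 0.07 ]
392 219 [ 0.521 -0.033  0.031]
389 217 [ 0.525 -0.028  0.028]
380 200 [ 0.564 -0.016  0.005]
400 235 [ 0.491 -0.055  0.006]
303 186 [0.582 0.148 0.066]
311 252 [0.457 0.13  0.005]
160 187 [0.586 0.431 0.047]
340 200 [ 0.566  0.067 -0.001]
```

View pics/t1.png

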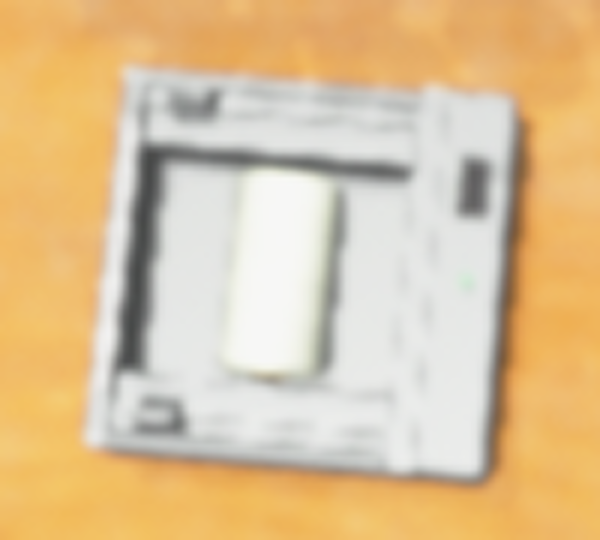

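View pics/t2.png

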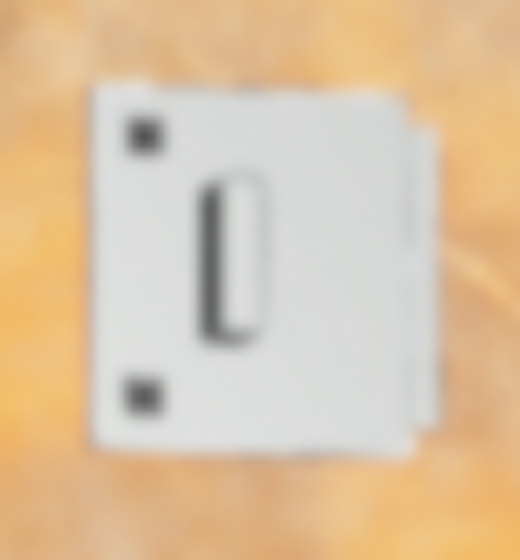

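View pics/s1.png

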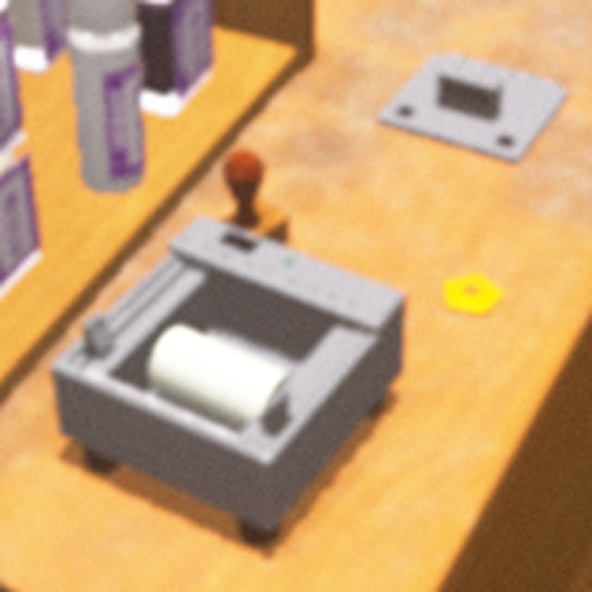

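Top zooms: the deck is on the right side of the printer (world -y). The hooks show at zoomed (190,100) and (160,413). The cover's lip is also on the right (world -y), and its thumb squares are at zoomed (145,135) and (144,396). Next I'll measure both poses.

```bash
python3 - <<'E'
from h import *
np.set_printoptions(precision=4,suppress=True)
a=np.load('pics/top0.npz');im=a['im'];W=world('top',a['d']);g=cv2.cvtColor(im,cv2.COLOR_RGB2GRAY)
hsv=cv2.cvtColor(im,cv2.COLOR_RGB2HSV)
def comps(m,x0,x1,y0,y1,mn):
    mm=np.zeros_like(m);mm[y0:y1,x0:x1]=m[y0:y1,x0:x1]
    n,l,s,c=cv2.connectedComponentsWithStats(mm.astype(np.uint8))
    return [(s[i,4],c[i],l==i) for i in range(1,n) if s[i,4]>=mn]
# thumbs: intensity weighted centroid
T=[]
for (u0,v0) in [(360+145/8,185+135/8),(360+144/8,185+396/8)]:
    u0=int(round(u0));v0=int(round(v0));w=np.clip(185-g[v0-4:v0+5,u0-4:u0+5].astype(float),0,None)
    vv,uu=np.mgrid[v0-4:v0+5,u0-4:u0+5];u=(w*uu).sum()/w.sum();v=(w*vv).sum()/w.sum()
    T.append(ray('top',u,v,.005));print('thumb',u,v,T[-1])
d=T[1]-T[0];print('sep',np.linalg.norm(d)) # T[0] is +world x => right(-y), T[1] left
ex=np.array([-d[1],d[0]])  # placeholder
yax=d[:2]/np.linalg.norm(d[:2]);xax=np.array([yax[1],-yax[0]]);print('cover x axis',xax,'yaw',np.degrees(np.arctan2(xax[1],xax[0])))
mid=(T[0]+T[1])[:2]/2;cm=mid-28*.001*xax;print('cover mid',cm,'rib',cm+.008*xax)
# cover grey mask contour
grey=(hsv[...,1]<60)
for A,c,m in comps(grey,355,425,185,255,300):
    cn=max(cv2.findContours(m.astype(np.uint8),0,2)[0],key=cv2.contourArea);pts=np.array([ray('top',p[0][0],p[0][1],.005)[:2] for p in cn]);
    r=cv2.minAreaRect((pts*1000).astype(np.float32));print('cover rect',r)
z=W[...,2]
rm=(z>.024)&(z<.04)
for A,c,m in comps(rm,370,415,195,245,20): 
    q=W[m];print('rib',A,np.median(q,0),cv2.minAreaRect((q[:,:2]*1000).astype(np.float32)))
# printer deck
for lo,hi in((.0715,.08),(.035,.1)):
  for A,c,m in comps((z>lo)&(z<hi),185,285,170,260,150):
    m=cv2.morphologyEx(m.astype(np.uint8),cv2.MORPH_OPEN,np.ones((3,3)))>0
    q=W[m];print('printer',lo,A,c,np.nanmedian(q,0),cv2.minAreaRect((q[:,:2]*1000).astype(np.float32)))
E
```

```text
thumb 377.67630597014926 201.54384328358208 [ 0.5611 -0.0111  0.005 ]
thumb 377.4846743295019 234.09674329501917 [ 0.493  -0.0082  0.005 ]
sep 0.06816623751857222
cover x axis [0.0436 0.999 ] yaw 87.49861684333197
cover mid [ 0.5258 -0.0376] rib [ 0.5262 -0.0296]
cover rect ((525.822998046875, -40.852088928222656), (90.02310943603516, 96.97030639648438), 87.81809997558594)
rib 137 [ 0.5269 -0.0291  0.0307] ((526.5206909179688, -29.471223831176758), (12.707785606384277, 39.14518737792969), 86.41984558105469)
printer 0.0715 1032 [260.0891 216.1463] [0.5226 0.2313 0.075 ] ((523.476318359375, 230.968505859375), (31.030250549316406, 123.4194564819336), 84.70008850097656)
printer 0.035 3336 [237.1613 214.8702] [0.5264 0.2783 0.0675] ((527.7542724609375, 279.064208984375), (128.7515869140625, 124.4478988647461), 84.74492645263672)
```

```bash
cat >> h.py <<'E'
def wristpts(d):
    c=calibration('wrist');K=c['K'];v,u=np.mgrid[:420,:560];x=(u-K[0,2])/K[0,0];y=(v-K[1,2])/K[1,1];r=np.hypot(x,y)+1e-9
    s=np.tan(r)/r*d;P=np.stack([x*s,y*s,d,np.ones_like(d)],-1)
    return (P@np.array(c['mount']).T)[...,:3]
def toolR(s): return R.from_euler('xyz',s['tool_rot']).as_matrix()
COVYAW=87.3; SEATYAW=84.7
def goalR(yaw,tilt=0,sgn=1):
    # tool x down, tool y along sgn*obj x ; tilt lip(-x) end down about obj y, degrees
    c,s=np.cos(np.radians(yaw)),np.sin(np.radians(yaw));ox=np.array([c,s,0]);oy=np.array([-s,c,0])
    M=np.stack([[0,0,-1.],sgn*ox,np.cross([0,0,-1.],sgn*ox)],1)
    return R.from_rotvec(-oy*np.radians(tilt)).as_matrix()@M
def delta(s,p,M):
    T=toolR(s);return T.T@(np.array(p)-s['eef_pos']), R.from_matrix(T.T@M).as_rotvec()
E
python3 - <<'E'
from h import *
np.set_printoptions(precision=4,suppress=True)
d=np.load('pics/wrist0.npz')['d'];P=wristpts(d)
for u,v in[(180,275),(182,280),(175,290),(185,300),(372,275),(370,280),(380,290),(365,300),(170,330),(150,320),(400,320),(250,150)]:print(u,v,d[v,u],P[v,u])
m=(d>0)&(d<.25)
q=P[m];print('near max tool x',np.percentile(q[:,0],[50,90,99,99.9,100]))
s=get_state();print(toolR(s))
for sg in(1,-1): print(sg,delta(s,[.5263,-.0295,.10],goalR(COVYAW,0,sg)))
E
```

```text
180 275 0.13867176 [-0.0005 -0.0444 -0.0117]
182 280 0.13807142 [-0.0018 -0.0434 -0.0098]
175 290 0.12835114 [-0.0117 -0.0437 -0.0109]
185 300 0.14213611 [-0.0013 -0.0437  0.0014]
372 275 0.14152722 [ 0.002   0.042  -0.0102]
370 280 0.14424624 [ 0.0036  0.042  -0.0066]
380 290 0.12929465 [-0.0109  0.0422 -0.0104]
365 300 0.42403382 [0.2384 0.1188 0.1716]
170 330 0.118196696 [-0.0259 -0.0436 -0.0007]
150 320 0.10472903 [-0.0358 -0.0461 -0.0133]
400 320 0.11090014 [-0.0307  0.0449 -0.0093]
250 150 0.37186095 [ 0.2516 -0.0332 -0.0284]
near max tool x [-0.0604 -0.025   0.0011  0.0062  0.0076]
[[-0.0007 -0.379   0.9254]
 [ 0.0015  0.9254  0.379 ]
 [-1.      0.0017 -0.0001]]
1 (array([0.1501, 0.3976, 0.4758]), array([ 0.4358, -0.0005, -0.0016]))
-1 (array([0.1501, 0.3976, 0.4758]), array([-2.7058,  0.0022, -0.0007]))
```

Cover: rib at (0.526,-0.030), yaw about 87.3°. The thumb spacing, rib size and height all match the given sizes. Seat: about (0.529,0.291), yaw 84.7°; the deck and the box outline agree on this. The open fingertips reach about 7 mm past the TCP, so shut they should reach about 20 mm. I'll grip the rib with the TCP about 28 mm up.

{"api": "apply_moves", "payload": {"increments": [0.0854,0,0.024,0.029,0.0545,0,0,0.0854,0,0.026,0.028,0.0545,0,0,0.0854,0,0.027,0.026,0.0545,0,0,0.0854,0,0.029,0.025,0.0545,0,0,0.0854,0,0.03,0.023,0.0545,0,0,0.0854,0,0.031,0.0215,0.0545,0,0,0.0854,0,0.032,0.02,0.0545,0,0,0.0854,0,0.033,0.018,0.0545,0,0]}}

```text
time_s: 0.82
eef_pos: [0.3825, -0.307, 0.2447]
tool_rot: [2.492, 1.563, 2.409]
ft_force: [0.9, -0.2, 0.0]
finger_gap: 0.0853
```

```bash
python3 - <<'E'
from h import *
np.set_printoptions(precision=4,suppress=True)
s=get_state();print(s['time_s'],s['eef_pos'],s['ft_force'],delta(s,[.5263,-.0295,.13],goalR(COVYAW)))
E
```

```text
0.8167 [ 0.3825 -0.307   0.2447] [ 0.9286 -0.162   0.014 ] (array([0.1153, 0.2879, 0.1213]), array([-0.0352, -0.0065, -0.0051]))
```

{"api": "apply_moves", "payload": {"increments": [0.0854,0.006,0.037,0.0155,-0.0045,-0.001,-0.001,0.0854,0.008,0.037,0.0155,-0.0045,-0.001,-0.001,0.0854,0.01,0.037,0.0155,-0.0045,-0.001,-0.001,0.0854,0.012,0.037,0.0155,-0.0045,-0.001,-0.001,0.0854,0.015,0.037,0.0155,-0.0045,-0.001,-0.001,0.0854,0.018,0.036,0.0155,-0.0045,-0.001,0,0.0854,0.02,0.035,0.0155,-0.0045,0,0,0.0854,0.02,0.033,0.0145,-0.0045,0,0]}}

```text
time_s: 1.48
eef_pos: [0.5249, -0.0255, 0.1437]
tool_rot: [-0.037, 1.557, -0.081]
ft_force: [1.3, -1.0, 0.2]
finger_gap: 0.0854
```

```bash
python3 - <<'E'
from h import *
np.set_printoptions(precision=4,suppress=True)
s=get_state();im,d=get_image('wrist');save('w1.png',im)
P=wristpts(d);Wd=P@toolR(s).T+s['eef_pos'];np.savez('pics/w1.npz',im=im,d=d,W=Wd)
print(s['time_s'],s['eef_pos'],s['ft_force'],delta(s,[.5263,-.0295,.028],goalR(COVYAW)))
m=(Wd[...,2]>.024)&(Wd[...,2]<.036)&(abs(Wd[...,0]-.526)<.05)&(abs(Wd[...,1]+.03)<.04)
q=Wd[m];print(m.sum(),np.median(q,0),cv2.minAreaRect((q[:,:2]*1000).astype(np.float32)))
E
```

```text
1.4833 [ 0.5249 -0.0255  0.1437] [ 1.3484 -1.0311  0.2464] (array([ 0.1157, -0.0038, -0.0001]), array([0.0027, 0.014 , 0.0005]))
795 [ 0.523  -0.0306  0.0294] ((524.11181640625, -30.774032592773438), (13.058625221252441, 39.405067443847656), 88.37223815917969)
```

View pics/w1.png

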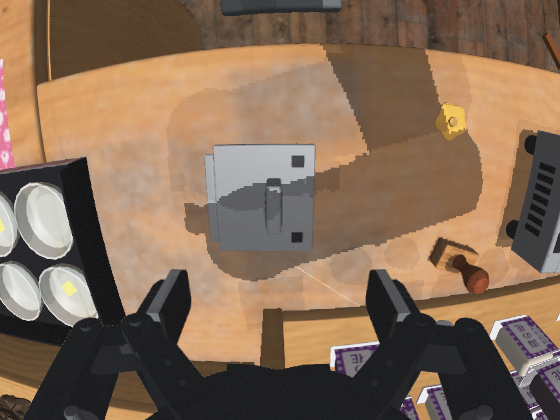

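The wrist view shows the cover with its rib at (273,205) and the lip on the left. Its position agrees with the top view within 2 mm. Descending.

{"api": "apply_moves", "payload": {"increments": [0.0854,0.014,-0.002,0,0.0005,0.004,0,0.0854,0.016,-0.002,0,0.0005,0.004,0,0.0854,0.018,-0.001,0,0.0005,0.003,0,0.0854,0.018,0,0,0.0005,0.002,0,0.0854,0.016,0,0,0,0.001,0,0.0854,0.014,0,0,0,0,0,0.0854,0.009,0,0,0,0,0,0.0854,0.004,0,0,0,0,0]}}

```text
time_s: 2.2
eef_pos: [0.5273, -0.0217, 0.0231]
tool_rot: [-2.897, 1.563, -2.93]
ft_force: [-0.8, -0.3, 0.1]
finger_gap: 0.0856
```

```bash
python3 - <<'E'
from h import *
np.set_printoptions(precision=4,suppress=True)
s=get_state()
print(s['time_s'],s['eef_pos'],s['ft_force'],delta(s,[.5258,-.030,.028],goalR(COVYAW)))
E
```

```text
2.2 [ 0.5273 -0.0217  0.0231] [-0.8053 -0.3365  0.1283] (array([-0.0049, -0.0083, -0.0013]), array([ 0.0141, -0.0074,  0.0019]))
```

{"api": "apply_moves", "payload": {"increments": [0.0854,-0.005,-0.008,-0.001,0.014,-0.007,0.002,0.0854,0,0,0,0,0,0,0.06,0,0,0,0,0,0,0.05,0,0,0,0,0,0,0.04,0,0,0,0,0,0,0.04,0,0,0,0,0,0,0.03,0,0,0,0,0,0,0.03,0,0,0,0,0,0], "grip_force": 60}}

```text
time_s: 2.87
eef_pos: [0.5278, -0.0307, 0.0318]
tool_rot: [0.263, 1.565, 0.214]
ft_force: [0.2, 0.0, -0.8]
finger_gap: 0.0296
```

```bash
python3 - <<'E'
from h import *
np.set_printoptions(precision=4,suppress=True)
s=get_state()
print(s['time_s'],s['eef_pos'],s['ft_force'],delta(s,[.5258,-.030,.028],goalR(COVYAW)))
im,d=get_image('wrist');save('w2.png',im)
P=wristpts(d);m=(d>0)&(d<.25)&(abs(P[...,1])<.035)&(P[...,0]<.03);q=P[m];print(np.percentile(q[:,0],[90,99,100]))
E
```

```text
2.8667 [ 0.5278 -0.0307  0.0318] [ 0.2368  0.0195 -0.7722] (array([ 0.0037,  0.0006, -0.0021]), array([-0.0016,  0.006 , -0.0016]))
[0.0284 0.0293 0.03  ]
```

View pics/w2.png

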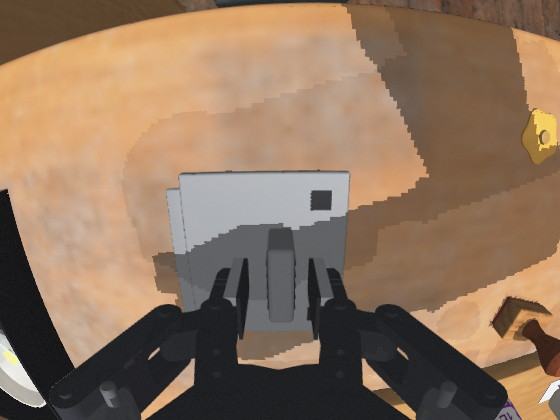

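The fingers straddle the rib, which is centred at about (282,275) between the pads. I'll lower 3 mm and close.

{"api": "apply_moves", "payload": {"increments": [0.03,0.003,0,-0.002,0,0.006,0,0.03,0,0,0,0,0,0,0.02,0,0,0,0,0,0,0.015,0,0,0,0,0,0,0.01,0,0,0,0,0,0,0.005,0,0,0,0,0,0,0.005,0,0,0,0,0,0,0.005,0,0,0,0,0,0], "grip_force": 60}}

```text
time_s: 3.58
eef_pos: [0.5258, -0.0302, 0.0285]
tool_rot: [2.066, 1.569, 2.018]
ft_force: [0.7, -0.0, 0.1]
finger_gap: 0.0109
```

{"api": "apply_moves", "payload": {"increments": [0.005,0,0,0,0,0,0,0.005,-0.005,0,0,0,0,0,0.005,-0.012,0,0,0,0,0,0.005,-0.02,0,0,0,0,0,0.005,-0.025,0,0,0,0,0,0.005,-0.025,0,0,0,0,0,0.005,-0.025,0,0,0,0,0,0.005,-0.02,0,0,0,0,0], "grip_force": 70}}

```text
time_s: 4.25
eef_pos: [0.5197, -0.0316, 0.159]
tool_rot: [-3.038, 1.549, -3.089]
ft_force: [0.2, 0.4, -1.1]
finger_gap: 0.0104
```

```bash
cat >> h.py <<'E'
def seatpose(): 
    c,s=np.cos(np.radians(SEATYAW)),np.sin(np.radians(SEATYAW));return np.array([.529,.291,.064]),np.array([[c,-s,0],[s,c,0],[0,0,1]])
def tcpgoal(tx,tz,th,g=.0255,gx=0,dy=0):
    """TCP goal: cover tilted th deg, lip tip bottom at seat-frame (tx,tz) mm; g=TCP height over underside, gx = tcp x offset from rib"""
    o,S=seatpose();t=np.radians(th);ex=np.array([np.cos(t),0,np.sin(t)]);ez=np.array([-np.sin(t),0,np.cos(t)])
    p=np.array([tx,dy,tz])/1000+(.058+gx)*ex+g*ez
    return o+S@p
E
python3 - <<'E'
from h import *
np.set_printoptions(precision=4,suppress=True)
s=get_state()
print(s['time_s'],s['eef_pos'],s['ft_force'],s['finger_gap'],s['q'])
print('tip over seat far',delta(s,tcpgoal(-20,60,16),goalR(SEATYAW,16)))
print(delta(s,tcpgoal(-20,60,16),goalR(SEATYAW,0)))
im,d=get_image('wrist');save('w3.png',im)
E
```

```text
4.25 [ 0.5197 -0.0316  0.159 ] [ 0.1885  0.4494 -1.1211] 0.010435720426993037 [ 0.2488  0.3073 -0.359  -0.0053 -0.9258 -1.8676]
tip over seat far (array([-0.0061,  0.3513, -0.0062]), array([ 0.038 , -0.0272,  0.2819]))
(array([-0.0061,  0.3513, -0.0062]), array([ 0.0413, -0.0216,  0.0027]))
```

View pics/w3.png

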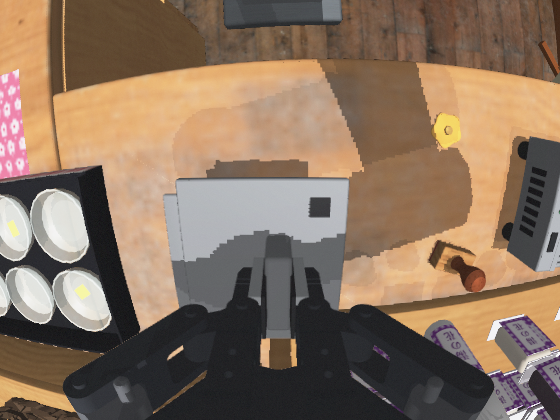

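The cover hangs straight in the grip, so the grasp is good. Now I'll carry it across to the printer.

{"api": "apply_moves", "payload": {"increments": [0.005,-0.002,0.015,-0.001,0.004,-0.003,0,0.005,-0.004,0.025,-0.001,0.005,-0.003,0,0.005,-0.004,0.032,-0.001,0.005,-0.003,0.02,0.005,-0.004,0.036,-0.001,0.005,-0.003,0.03,0.005,-0.004,0.036,-0.001,0.005,-0.003,0.04,0.005,-0.004,0.036,-0.001,0.005,-0.003,0.04,0.005,0,0.036,-0.001,0.005,-0.003,0.04,0.005,0,0.03,0,0.005,-0.003,0.03]}}

```text
time_s: 4.97
eef_pos: [0.5289, 0.2174, 0.2025]
tool_rot: [1.56, 1.364, 1.457]
ft_force: [-0.1, -0.3, -2.6]
finger_gap: 0.0101
```

```bash
sed -i 's/g=.0255/g=.0285/' h.py; python3 - <<'E'
from h import *
np.set_printoptions(precision=4,suppress=True)
s=get_state()
print(s['time_s'],s['eef_pos'],s['ft_force'],s['finger_gap'],s['q'])
print('tip over seat far',delta(s,tcpgoal(-20,60,16),goalR(SEATYAW,16)))
E
```

```text
4.9667 [0.5289 0.2174 0.2025] [-0.0538 -0.2591 -2.6386] 0.010129698447705702 [ 0.5892  0.2977 -0.1919 -0.1931 -0.9553 -2.1609]
tip over seat far (array([ 0.0551,  0.0918, -0.0079]), array([-0.0096,  0.0047,  0.0725]))
```

{"api": "apply_moves", "payload": {"increments": [0.005,0,0.015,-0.001,-0.002,0.001,0.015,0.005,0.003,0.018,-0.001,-0.002,0.001,0.015,0.005,0.006,0.018,-0.002,-0.002,0.001,0.015,0.005,0.008,0.014,-0.002,-0.002,0.001,0.01,0.005,0.008,0.008,-0.002,0,0,0.01,0.005,0.006,0.003,0,0,0,0.005,0.005,0.003,0,0,0,0,0,0.005,0,0,0,0,0,0]}}

```text
time_s: 5.63
eef_pos: [0.5264, 0.3083, 0.1825]
tool_rot: [1.591, 1.292, 1.499]
ft_force: [-0.8, 0.3, -1.0]
finger_gap: 0.0106
```

```bash
python3 - <<'E'
from h import *
np.set_printoptions(precision=4,suppress=True)
s=get_state();im,d=get_image('wrist');save('w4.png',im);W=wristpts(d)@toolR(s).T+s['eef_pos'];np.savez('pics/w4.npz',im=im,d=d,W=W,P=wristpts(d))
print(s['time_s'],s['eef_pos'],s['ft_force'],s['finger_gap'])
print('tip over seat',delta(s,tcpgoal(-30,40,16),goalR(SEATYAW,16)))
for n in('side','top'):
    im,d=get_image(n);np.savez('pics/'+n+'4.npz',im=im,d=d);save(n+'4.png',cv2.resize(im[140:320,180:360] if n=='side' else im[160:270,170:310],None,fx=3.3 if n=='side' else 5,fy=3.3 if n=='side' else 5,interpolation=2))
E
```

```text
5.6333 [0.5264 0.3083 0.1825] [-0.7604  0.3389 -1.0201] 0.01064899930874945
tip over seat (array([ 0.034 , -0.0088,  0.0044]), array([ 0.0001, -0.0058,  0.0002]))
```

View pics/w4.png

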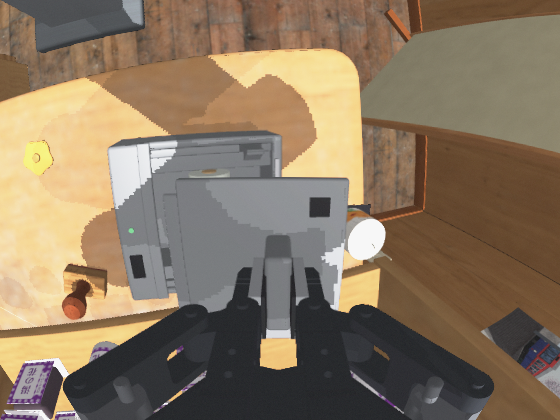

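View pics/side4.png

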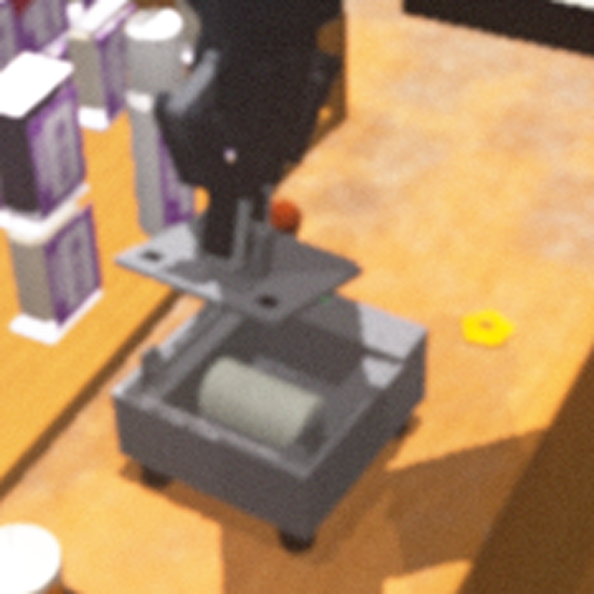

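View pics/top4.png

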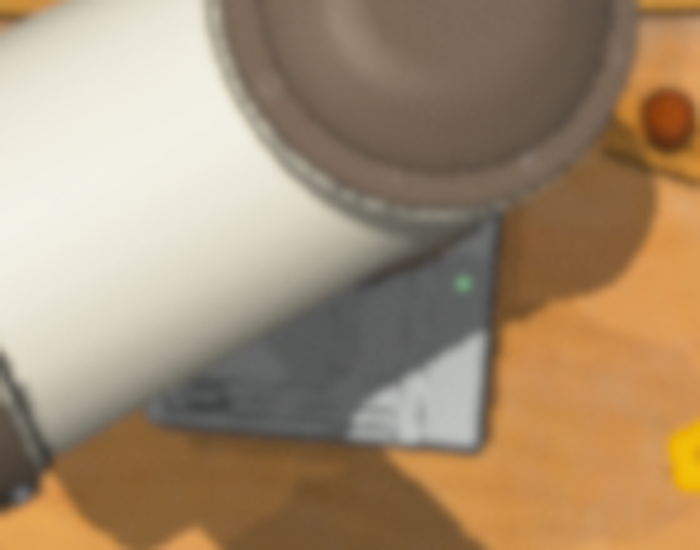

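The wrist view shows the cover tilted in the grip, with one thumb square at (319,207) and the deck on the left around (130,230). I'll measure the cover in the tool frame and the deck in the world frame from this view.

```bash
python3 - <<'E'
from h import *
np.set_printoptions(precision=4,suppress=True)
a=np.load('pics/w4.npz');W,P,im,d=a['W'],a['P'],a['im'],a['d'];g=cv2.cvtColor(im,cv2.COLOR_RGB2GRAY)
# cover plate in tool frame
q=P[185:235,185:260].reshape(-1,3);A=np.c_[q[:,1:],np.ones(len(q))];c=np.linalg.lstsq(A,q[:,0],rcond=None)[0];print('plate top x = a*y+b*z+c',c,'res',np.std(A@c-q[:,0]),'tilt deg about z',np.degrees(np.arctan(c[0])),'roll',np.degrees(np.arctan(c[1])))
m=(g[195:220,308:332]<60);v,u=np.nonzero(m);print('thumb px',u.mean()+308,v.mean()+195,m.sum(),'tool',np.nanmedian(P[195:220,308:332][m],0))
# plate left edge (x=-42) , front edge(x=+42), top edge
for v in(190,200,210,220): 
    r=P[v];ok=np.where(abs(r[:,0]-(c[0]*r[:,1]+c[1]*r[:,2]+c[2]))<.0015)[0];ok=ok[(ok>150)&(ok<360)];print(v,ok.min(),ok.max(),r[ok.min()],r[ok.max()])
z=W[...,2]
m=((z>.0705)&(z<.08)).astype(np.uint8);m[:, :100]=0;m[:,172:]=0
m=cv2.morphologyEx(m,2,np.ones((3,3)))
q=W[m>0];print('deck',len(q),np.median(q[:,2]),cv2.minAreaRect((q[:,:2]*1000).astype(np.float32)))
o,S=seatpose();L=(q-o)@S*1000;print('seat frame extents',np.percentile(L,[0.5,50,99.5],0))
E
```

```text
plate top x = a*y+b*z+c [-0.1081  0.4701  0.0366] res 0.00869364855853162 tilt deg about z -6.170029734659982 roll 25.178413726236876
thumb px 319.40947075208913 206.67409470752088 359 tool [ 0.0243  0.0182 -0.0349]Traceback (most recent call last):
  File "<stdin>", line 9, in <module>
    return umr_minimum(a, axis, None, out, keepdims, initial, where)
ValueError: zero-size array to reduction operation minimum which has no identity
```

```bash
python3 - <<'E'
from h import *
np.set_printoptions(precision=4,suppress=True)
a=np.load('pics/w4.npz');W,P,im,d=a['W'],a['P'],a['im'],a['d'];g=cv2.cvtColor(im,cv2.COLOR_RGB2GRAY)
print(P[190:240:10,200],P[190:240:10,240],P[200,330:345:5])
M=np.zeros(d.shape,bool);M[184:235,185:228]=1;M[184:196,185:300]=1;M[184:230,335:343]=1
M&=abs(P[...,0]-.0243)<.006
q=P[M];A=np.c_[q[:,1:],np.ones(len(q))];c=np.linalg.lstsq(A,q[:,0],rcond=None)[0];print(len(q),'plate',c,np.std(A@c-q[:,0]),np.degrees(np.arctan(c[:2])))
for v in(190,200,210,220):
    r=P[v];ok=np.where(abs(r[:,0]-(c[0]*r[:,1]+c[1]*r[:,2]+c[2]))<.003)[0];ok=ok[(ok>150)&(ok<360)];print(v,ok.min(),ok.max(),r[ok.min()],r[ok.max()])
z=W[...,2]
m=((z>.0705)&(z<.08)).astype(np.uint8);m[:, :100]=0;m[:,172:]=0
m=cv2.morphologyEx(m,2,np.ones((3,3)))
q=W[m>0];print('deck',len(q),np.median(q[:,2]),cv2.minAreaRect((q[:,:2]*1000).astype(np.float32)))
o,S=seatpose();L=(q-o)@S*1000;print('seat frame extents',np.percentile(L,[0.5,50,99.5],0))
E
```

```text
[[ 0.0242 -0.0388 -0.0433]
 [ 0.0236 -0.039  -0.0384]
 [ 0.0251 -0.0398 -0.0328]
 [ 0.0252 -0.0403 -0.0275]
 [ 0.0242 -0.0405 -0.0226]] [[ 0.0249 -0.0196 -0.0429]
 [ 0.0244 -0.0197 -0.0381]
 [ 0.0243 -0.0199 -0.0331]
 [ 0.025  -0.0201 -0.0277]
 [ 0.0246 -0.0203 -0.0226]] [[ 0.0241  0.0232 -0.0383]
 [ 0.0237  0.0255 -0.0384]
 [ 0.0245  0.0281 -0.0382]]
3409 plate [-0.0003 -0.0033  0.0245] 0.0006004998133194224 [-0.0156 -0.189 ]
190 176 348 [ 0.0251 -0.0513 -0.0431] [ 0.025   0.0319 -0.043 ]
200 163 347 [ 0.026  -0.059  -0.0378] [ 0.0248  0.0316 -0.0381]
210 164 346 [ 0.0264 -0.0592 -0.0324] [ 0.0244  0.0314 -0.0331]
220 166 345 [ 0.027  -0.059  -0.0267] [ 0.0244  0.0313 -0.0279]
deck 6174 0.07344969910900737 ((521.1797485351562, 230.7008819580078), (31.335376739501953, 124.4623031616211), 84.66901397705078)
seat frame extents [[-76.0573 -57.9844   7.3318]
 [-60.3218  10.2399   9.4497]
 [-45.4045  63.7079  11.7852]]
```

The cover sits parallel to the tool. The lip tip reads at tool y = -59 mm (-58 expected). The deck from the wrist view agrees with the top view in yaw and in y, and within 2 mm in x. I'll average the two and go down to pre-insertion.

```bash
sed -i 's/np.array(\[.529,.291,.064\])/np.array([.5282,.291,.064])/; s/gx=0,/gx=.0009,/' h.py; python3 - <<'E'
from h import *
np.set_printoptions(precision=4,suppress=True)
s=get_state();print(s['eef_pos'])
print(delta(s,tcpgoal(-33,6.6,16),goalR(SEATYAW,16)))
E
```

```text
[0.5271 0.3081 0.184 ]
(array([ 0.0667, -0.0204,  0.0029]), array([ 0.0001, -0.0037, -0.0011]))
```

{"api": "apply_moves", "payload": {"increments": [0.005,0.006,-0.002,0.0005,0,-0.001,0,0.005,0.01,-0.003,0.0005,0,-0.001,0,0.005,0.012,-0.0035,0.0005,0,-0.001,0,0.005,0.011,-0.003,0.0005,0,0,0,0.005,0.008,-0.0025,0,0,0,0,0.005,0.005,-0.001,0,0,0,0,0.005,0,0,0,0,0,0,0.005,0,0,0,0,0,0]}}

```text
time_s: 6.45
eef_pos: [0.5302, 0.3054, 0.1254]
tool_rot: [1.567, 1.29, 1.472]
ft_force: [-1.0, 1.1, -2.1]
finger_gap: 0.0105
```

```bash
cat > chk.py <<'E'
from h import *
import sys
np.set_printoptions(precision=4,suppress=True)
s=get_state();print(s['time_s'],s['eef_pos'],s['ft_force'],s['finger_gap'])
a=[float(x) for x in sys.argv[1:4]]
print(delta(s,tcpgoal(*a),goalR(SEATYAW,a[2])))
if len(sys.argv)>4:
    n=sys.argv[4]
    im,d=get_image('side');np.savez(f'pics/side{n}.npz',im=im,d=d);save(f'side{n}.png',cv2.resize(im[200:310,200:330],None,fx=5,fy=5,interpolation=2))
    im,d=get_image('wrist');np.savez(f'pics/wr{n}.npz',im=im,d=d);save(f'wr{n}.png',im)
E
python3 chk.py -33 6.6 16 5
```

```text
6.45 [0.5302 0.3054 0.1254] [-0.995   1.0817 -2.1165] 0.010477061523056408
(array([ 0.0111, -0.0019, -0.0007]), array([-0.0028,  0.0018, -0.0014]))
```

View pics/side5.png

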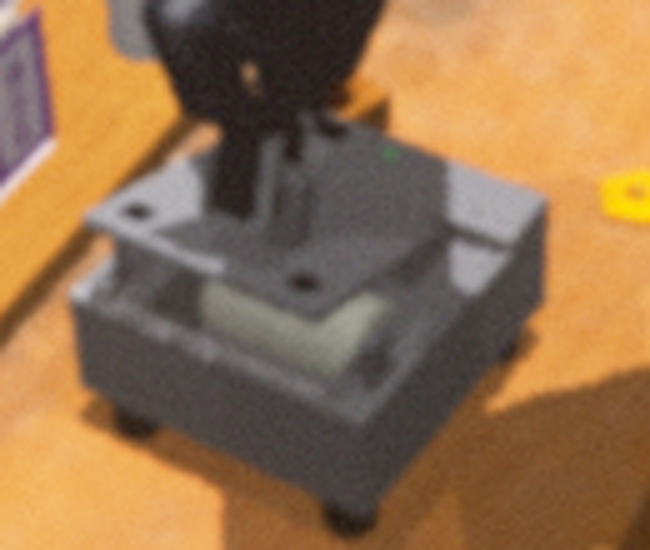

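View pics/wr5.png

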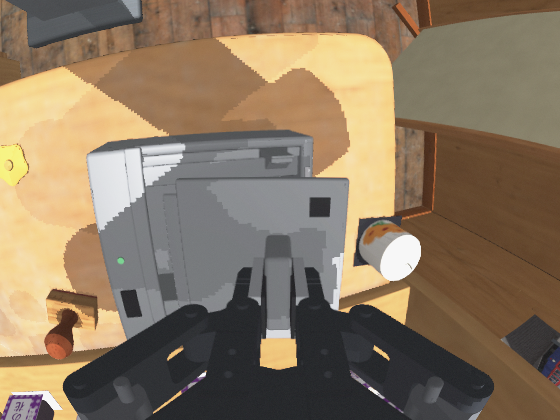

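The side view shows the plate tilted lip-down over the bay at (270,215). The wrist view shows it parallel to the deck. I'll continue to pre-insertion.

{"api": "apply_moves", "payload": {"increments": [0.005,0.003,0,0,-0.002,0.001,-0.001,0.005,0.003,-0.001,-0.001,0,0,0,0.005,0.003,-0.001,0,0,0,0,0.005,0.002,0,0,0,0,0,0.005,0.001,0,0,0,0,0,0.005,0,0,0,0,0,0,0.005,0,0,0,0,0,0,0.005,0,0,0,0,0,0]}}

```text
time_s: 7.22
eef_pos: [0.5303, 0.3082, 0.1149]
tool_rot: [1.554, 1.288, 1.462]
ft_force: [-0.2, 0.4, -1.5]
finger_gap: 0.0104
```

```bash
python3 chk.py -33 6.6 16;python3 chk.py -49 2 16 6; python3 - <<'E'
from h import *
np.set_printoptions(precision=4,suppress=True)
a=np.load('pics/wr6.npz');d=a['d'];P=wristpts(d);s=get_state();W=P@toolR(s).T+s['eef_pos'];o,S=seatpose();L=(W-o)@S*1000
for v in range(190,230,10):
    print(v,[ (u,L[v,u].round(1).tolist()) for u in range(140,184,4)])
E
```

```text
7.2167 [0.5303 0.3082 0.1149] [-0.2455  0.396  -1.5262] 0.010352277796974126
(array([ 0.0002, -0.0017, -0.0005]), array([ 0.0013,  0.0044, -0.0039]))
7.2167 [0.5303 0.3082 0.1149] [-0.2455  0.396  -1.5262] 0.010352277796974126
(array([ 0.0002, -0.0184, -0.0005]), array([ 0.0013,  0.0044, -0.0039]))
190 [(140, [-44.9, 40.4, -1.8]), (144, [-42.9, 39.8, -3.2]), (148, [-40.6, 39.9, -2.0]), (152, [-38.4, 39.8, -1.6]), (156, [-40.1, 29.7, -39.4]), (160, [-37.4, 29.8, -38.1]), (164, [-34.9, 29.0, -40.0]), (168, [-32.2, 28.9, -39.7]), (172, [-29.6, 28.8, -39.0]), (176, [-24.8, 42.5, 13.0]), (180, [-22.9, 42.4, 13.2])]
200 [(140, [-51.6, 23.9, -39.5]), (144, [-49.1, 23.4, -40.5]), (148, [-46.1, 23.7, -38.5]), (152, [-43.5, 23.2, -39.4]), (156, [-40.9, 22.9, -39.5]), (160, [-38.3, 22.4, -40.4]), (164, [-31.7, 36.6, 8.0]), (168, [-29.5, 37.0, 10.1]), (172, [-27.5, 36.3, 8.4]), (176, [-25.4, 36.8, 10.6]), (180, [-23.3, 37.3, 13.1])]
210 [(140, [-52.3, 17.5, -38.4]), (144, [-49.8, 16.9, -39.2]), (148, [-46.9, 17.0, -38.4]), (152, [-44.4, 16.4, -39.4]), (156, [-41.6, 16.3, -38.9]), (160, [-39.0, 15.6, -40.0]), (164, [-32.2, 31.5, 8.6]), (168, [-30.2, 31.1, 8.1]), (172, [-28.0, 31.3, 9.3]), (176, [-25.9, 31.6, 10.8]), (180, [-23.8, 32.0, 12.7])]
220 [(140, [-45.7, 26.7, 6.8]), (144, [-50.9, 9.6, -40.2]), (148, [-48.0, 9.6, -39.7]), (152, [-45.3, 9.3, -39.6]), (156, [-42.5, 9.3, -39.0]), (160, [-39.8, 8.8, -39.5]), (164, [-37.1, 8.5, -39.7]), (168, [-30.6, 26.3, 9.8]), (172, [-28.6, 25.8, 8.8]), (176, [-26.5, 26.2, 10.7]), (180, [-24.3, 26.8, 12.8])]
```

View pics/side6.png

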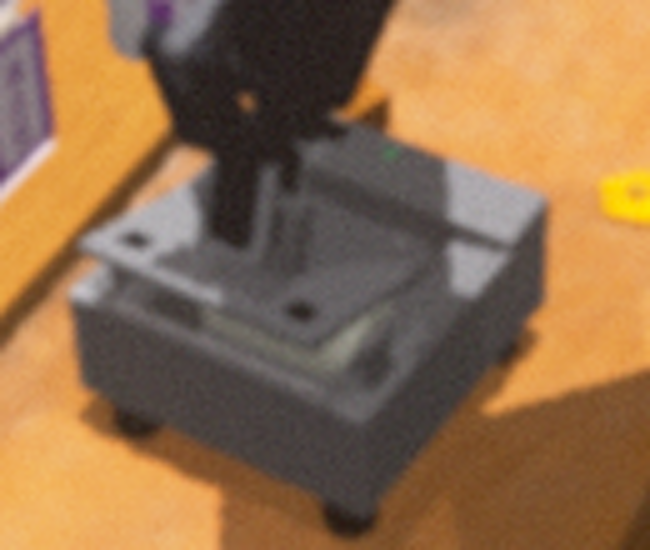

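View pics/wr6.png

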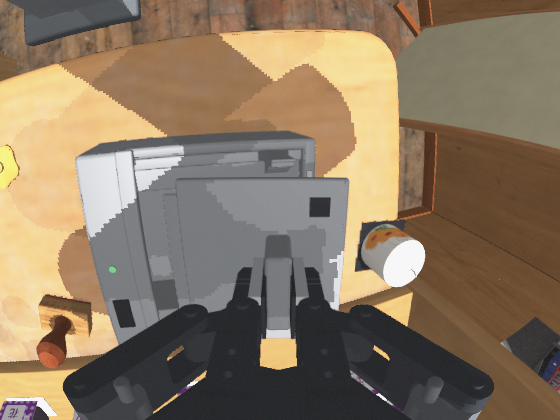

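Lip tip is at seat x ≈ -33 and about 6 mm above the seat, with the lip's left edge near y = +39.5 (40 expected). Sliding in along the plate.

{"api": "apply_moves", "payload": {"increments": [0.005,0,-0.002,-0.0005,0.001,0.002,-0.003,0.005,0,-0.003,0,0,0.002,0,0.005,0,-0.003,0,0,0,0,0.005,0,-0.003,0,0,0,0,0.005,0,-0.002,0,0,0,0,0.005,0,-0.001,0,0,0,0,0.005,0,0,0,0,0,0,0.005,0,0,0,0,0,0]}}

```text
time_s: 7.98
eef_pos: [0.529, 0.2953, 0.1119]
tool_rot: [1.563, 1.286, 1.47]
ft_force: [0.7, -0.1, -1.0]
finger_gap: 0.0105
```

```bash
python3 chk.py -49 2 16 7; python3 - <<'E'
from h import *
np.set_printoptions(precision=4,suppress=True)
a=np.load('pics/wr7.npz');d=a['d'];P=wristpts(d);s=get_state();W=P@toolR(s).T+s['eef_pos'];o,S=seatpose();L=(W-o)@S*1000
for v in (200,210):
    print(v,[ (u,L[v,u].round(1).tolist()) for u in range(130,184,3)])
E
```

```text
7.9833 [0.529  0.2953 0.1119] [ 0.7043 -0.0607 -0.9659] 0.010543043596512593
(array([ 0.0009, -0.0051, -0.0004]), array([-0.0002,  0.0023, -0.0051]))
200 [(130, [-61.4, 39.7, 8.7]), (133, [-59.7, 39.9, 10.0]), (136, [-58.3, 39.5, 9.3]), (139, [-56.6, 39.8, 10.6]), (142, [-55.3, 39.1, 8.7]), (145, [-53.6, 39.5, 10.5]), (148, [-52.3, 38.9, 8.9]), (151, [-50.6, 39.0, 10.0]), (154, [-49.2, 38.7, 9.3]), (157, [-47.7, 38.7, 10.0]), (160, [-46.2, 38.6, 9.8]), (163, [-45.0, 37.4, 6.2]), (166, [-43.5, 37.0, 5.6]), (169, [-41.9, 37.1, 6.3]), (172, [-40.5, 36.7, 5.5]), (175, [-38.8, 37.3, 8.0]), (178, [-37.3, 37.5, 9.3]), (181, [-35.8, 37.3, 9.1])]
210 [(130, [-62.0, 34.9, 9.8]), (133, [-60.4, 34.9, 10.2]), (136, [-59.0, 34.4, 9.3]), (139, [-57.5, 34.2, 9.0]), (142, [-55.7, 34.5, 10.5]), (145, [-54.5, 33.8, 8.8]), (148, [-52.9, 33.9, 9.5]), (151, [-51.4, 33.5, 8.8]), (154, [-49.7, 33.8, 10.2]), (157, [-48.4, 33.1, 8.3]), (160, [-46.8, 33.5, 9.8]), (163, [-49.6, 17.1, -39.5]), (166, [-44.2, 31.5, 4.7]), (169, [-42.5, 32.0, 6.6]), (172, [-40.9, 32.0, 7.3]), (175, [-39.3, 32.1, 7.8]), (178, [-37.7, 32.7, 10.2]), (181, [-36.2, 32.6, 10.4])]
```

View pics/side7.png

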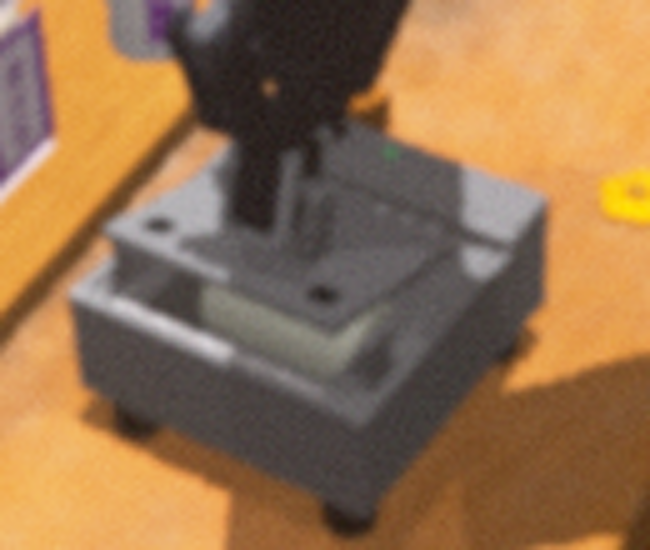

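The lip tip is just at the ledge edge (-44.5 against -45.5) and slightly high. I'll lower 2 mm first, then slide under.

{"api": "apply_moves", "payload": {"increments": [0.005,0.002,0,0,0,0.002,-0.005,0.005,0,0,0,0,0,0,0.005,0,-0.002,0,0,0,0,0.005,0,-0.002,0,0,0,0,0.005,0,-0.0015,0,0,0,0,0.005,0,0,0,0,0,0,0.005,0,0,0,0,0,0,0.005,0,0,0,0,0,0]}}

```text
time_s: 8.75
eef_pos: [0.5282, 0.2887, 0.1074]
tool_rot: [1.575, 1.295, 1.482]
ft_force: [0.3, 1.4, -1.0]
finger_gap: 0.0104
```

```bash
python3 chk.py -49.5 1 16 8; python3 - <<'E'
from h import *
np.set_printoptions(precision=4,suppress=True)
a=np.load('pics/wr8.npz');d=a['d'];P=wristpts(d);s=get_state();W=P@toolR(s).T+s['eef_pos'];o,S=seatpose();L=(W-o)@S*1000
for v in (200,210):
    print(v,[ (u,L[v,u].round(1).tolist()) for u in range(154,184,2)])
E
```

```text
8.75 [0.5282 0.2887 0.1074] [ 0.3051  1.391  -0.986 ] 0.01039945530770757
(array([-0.0008,  0.0018, -0.0002]), array([-0.0006, -0.0011,  0.003 ]))
200 [(154, [-55.6, 40.1, 9.7]), (156, [-54.6, 40.1, 10.0]), (158, [-53.7, 40.0, 9.8]), (160, [-52.6, 40.1, 10.5]), (162, [-51.9, 39.4, 8.3]), (164, [-50.9, 39.4, 8.9]), (166, [-49.9, 39.4, 8.9]), (168, [-48.9, 39.2, 8.6]), (170, [-47.9, 39.2, 8.9]), (172, [-46.9, 39.5, 10.4]), (174, [-46.0, 39.0, 8.8]), (176, [-45.2, 37.7, 4.7]), (178, [-44.2, 38.1, 6.3]), (180, [-43.2, 37.9, 6.0]), (182, [-42.2, 38.2, 7.5])]
210 [(154, [-56.2, 35.3, 10.2]), (156, [-55.3, 34.9, 9.2]), (158, [-54.4, 34.6, 8.6]), (160, [-53.2, 35.1, 10.3]), (162, [-52.4, 34.4, 8.6]), (164, [-51.3, 34.7, 9.8]), (166, [-50.4, 34.5, 9.5]), (168, [-49.4, 34.4, 9.3]), (170, [-48.4, 34.6, 10.1]), (172, [-47.5, 34.1, 9.1]), (174, [-46.5, 34.2, 9.5]), (176, [-45.5, 33.8, 8.5]), (178, [-44.7, 32.7, 5.7]), (180, [-43.7, 32.8, 6.2]), (182, [-42.7, 32.8, 6.4])]
```

View pics/side8.png

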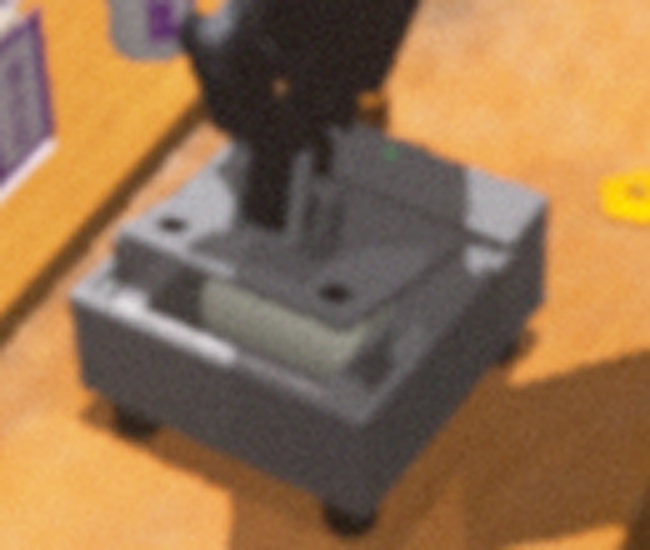

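View pics/wr8.png

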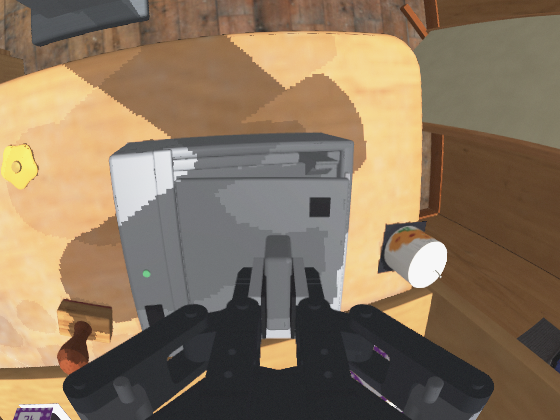

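The lip is hidden under the ledge: the plate's step edge sits right at the deck edge (pixel column 178) and contact force is light. Now swing down about the lip.

```bash
python3 chk.py -50.3 1 10 | tail -1; python3 chk.py -50.3 1 13|tail -1
```

```text
(array([ 0.0053,  0.0037, -0.0002]), array([-0.0003, -0.0011, -0.1015]))
(array([ 0.0021,  0.0025, -0.0003]), array([-0.0003, -0.0011, -0.0492]))
```

{"api": "apply_moves", "payload": {"increments": [0.005,0.0005,0.0008,0,0,0,-0.018,0.005,0.001,0.0007,0,0,0,-0.018,0.005,0.001,0.0006,0,0,0,-0.018,0.005,0.001,0.0006,0,0,0,-0.018,0.005,0.001,0.0005,0,0,0,-0.018,0.005,0.0005,0.0003,0,0,0,-0.01,0.005,0,0,0,0,0,0,0.005,0,0,0,0,0,0]}}

```text
time_s: 9.52
eef_pos: [0.5287, 0.2933, 0.1033]
tool_rot: [1.577, 1.401, 1.485]
ft_force: [-0.1, -0.4, -1.4]
finger_gap: 0.0103
```

```bash
python3 chk.py -50.3 1 10 9
```

```text
9.5167 [0.5287 0.2933 0.1033] [-0.1201 -0.3973 -1.4477] 0.010276881114149788
(array([ 0.0001,  0.0005, -0.0003]), array([-0.0001, -0.0011,  0.0049]))
```

View pics/side9.png

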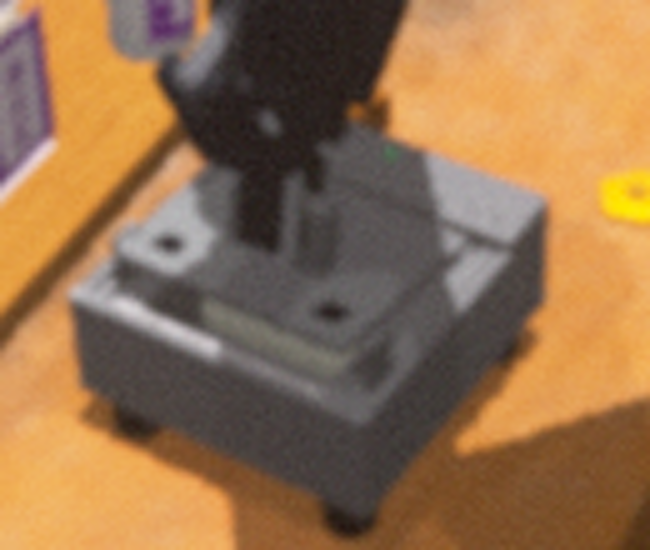

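View pics/wr9.png

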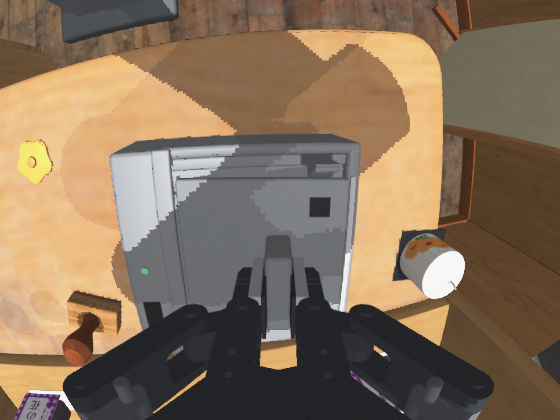

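The plate is swung to 10° and sits inside the bay, with its edge at the left hook (325,160). I'll go on gently until it rests on the hooks.

{"api": "apply_moves", "payload": {"increments": [0.005,0.0005,0.0003,0,0,0,-0.01,0.005,0.0005,0.0003,0,0,0,-0.01,0.005,0.0005,0.0002,0,0,0,-0.01,0.005,0.0005,0,0,0,0,-0.005,0.005,0,0,0,0,0,0,0.005,0,0,0,0,0,0,0.005,0,0,0,0,0,0,0.005,0,0,0,0,0,0]}}

```text
time_s: 10.28
eef_pos: [0.5284, 0.2941, 0.1021]
tool_rot: [1.583, 1.439, 1.489]
ft_force: [-1.2, -0.3, -1.4]
finger_gap: 0.0106
```

```bash
python3 chk.py -50.3 1 8
```

```text
10.2833 [0.5284 0.2941 0.1021] [-1.1912 -0.3428 -1.41  ] 0.010566623892080332
(array([0.0008, 0.0009, 0.0001]), array([-0.0008, -0.0015,  0.0078]))
```

{"api": "apply_moves", "payload": {"increments": [0.005,0.001,0.0003,0,0,0,-0.005,0.005,0.001,0.0003,0,0,0,-0.005,0.005,0.0005,0,0,0,0,-0.005,0.005,0.0005,0,0,0,0,-0.005,0.005,0,0,0,0,0,0,0.005,0,0,0,0,0,0,0.005,0,0,0,0,0,0,0.005,0,0,0,0,0,0]}}

```text
time_s: 10.95
eef_pos: [0.5284, 0.2951, 0.1]
tool_rot: [1.582, 1.461, 1.489]
ft_force: [-2.2, 0.8, 0.8]
finger_gap: 0.0109
```

```bash
python3 chk.py -50.3 0.5 7 11; python3 - <<'E'
from h import *
np.set_printoptions(precision=4,suppress=True)
print(get_state()['moment'])
a=np.load('pics/wr11.npz');d=a['d'];P=wristpts(d);s=get_state();W=P@toolR(s).T+s['eef_pos'];o,S=seatpose();L=(W-o)@S*1000
for v in (150,155,160,165,170,185,200,210):
    print(v,[ (u,L[v,u].round(1).tolist()) for u in range(300,366,6)])
E
```

```text
10.95 [0.5284 0.2951 0.1   ] [-2.2118  0.8472  0.7692] 0.010862581423518635
(array([0.0001, 0.0005, 0.0002]), array([-0.0006, -0.0011,  0.012 ]))
[-0.1786  0.535   0.0953]
150 [(300, [17.4, 60.5, 1.1]), (306, [20.4, 60.5, 1.1]), (312, [23.3, 60.6, 2.0]), (318, [26.2, 60.6, 2.3]), (324, [29.6, 60.5, 1.2]), (330, [32.7, 60.4, 1.1]), (336, [36.1, 60.3, 0.4]), (342, [39.0, 60.5, 1.1]), (348, [42.3, 60.4, 0.8]), (354, [45.4, 60.5, 1.3]), (360, [48.7, 60.6, 1.3])]
155 [(300, [17.8, 57.6, -1.0]), (306, [20.5, 57.9, 0.8]), (312, [23.8, 57.7, -0.1]), (318, [27.0, 57.6, -0.5]), (324, [30.2, 57.5, -1.0]), (330, [32.9, 57.8, 0.7]), (336, [36.4, 57.6, -0.4]), (342, [40.2, 57.3, -2.4]), (348, [43.4, 57.4, -2.1]), (354, [45.6, 57.9, 1.1]), (360, [48.9, 57.9, 1.0])]
160 [(300, [17.8, 55.1, -0.7]), (306, [21.6, 54.4, -4.5]), (312, [23.2, 55.7, 2.8]), (318, [26.4, 55.5, 2.0]), (324, [29.7, 55.4, 1.5]), (330, [32.9, 55.3, 1.1]), (336, [36.4, 55.1, 0.0]), (342, [39.7, 55.0, -0.3]), (348, [43.2, 54.9, -0.9]), (354, [45.7, 55.4, 1.3]), (360, [49.5, 55.1, -0.0])]
165 [(300, [17.7, 52.8, 0.3]), (306, [21.8,
[... 753 characters left out ...]
2, [35.6, 45.7, 14.4]), (348, [38.4, 45.9, 15.1]), (354, [46.2, 42.3, 2.0]), (360, [49.9, 42.0, 1.3])]
200 [(300, [15.8, 38.4, 12.7]), (306, [18.6, 38.3, 12.8]), (312, [21.7, 38.1, 12.2]), (318, [24.4, 38.3, 13.3]), (324, [27.2, 38.4, 13.8]), (330, [30.2, 38.2, 13.6]), (336, [33.0, 38.4, 14.4]), (342, [36.2, 38.1, 14.0]), (348, [43.6, 34.0, 1.6]), (354, [46.6, 34.3, 2.6]), (360, [50.5, 33.8, 1.4])]
210 [(300, [16.0, 33.1, 12.0]), (306, [18.7, 33.5, 13.4]), (312, [21.4, 33.7, 14.2]), (318, [24.8, 32.9, 12.2]), (324, [27.4, 33.3, 13.8]), (330, [30.1, 33.6, 14.8]), (336, [33.7, 32.9, 13.3]), (342, [36.4, 33.1, 14.2]), (348, [44.3, 28.1, 0.7]), (354, [46.8, 28.9, 3.1]), (360, [51.0, 28.0, 1.1])]
```

View pics/wr11.png

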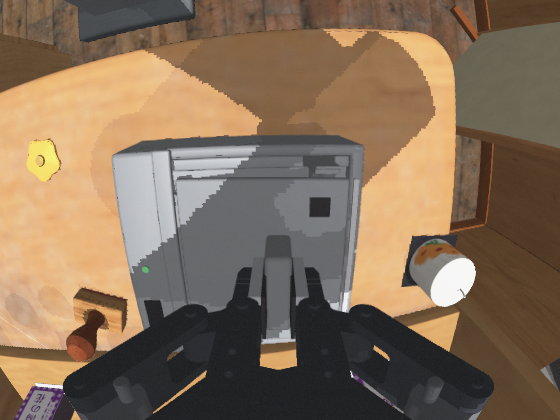

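View pics/side11.png

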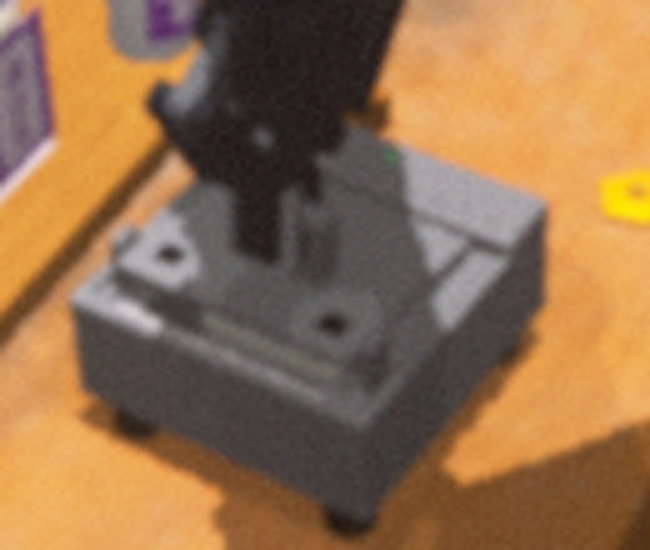

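The cover now rests on the hooks: upward force about 2 N, thumb top about 15 mm over the seat, lip under the ledge. I'll release it and back off along the tool.

{"api": "apply_moves", "payload": {"increments": [0.015,0,0,-0.0005,0,0,0,0.02,0,0,0,0,0,0,0.03,0,0,0,0,0,0,0.035,0,0,0,0,0,0,0.035,-0.002,0,0,0,0,0,0.035,-0.005,0,0,0,0,0,0.035,-0.01,0,0,0,0,0,0.035,-0.01,0,0,0,0,0]}}

```text
time_s: 11.72
eef_pos: [0.5288, 0.2919, 0.1266]
tool_rot: [1.577, 1.462, 1.483]
ft_force: [0.6, 0.1, -0.1]
finger_gap: 0.035
```

{"api": "apply_moves", "payload": {"increments": [0.035,-0.012,0,0,0,0,0,0.035,-0.015,0,0,0,0,-0.02,0.03,-0.015,0,0,0,0,-0.03,0.02,-0.01,0,0,0,0,-0.03,0.01,-0.005,0,0,0,0,-0.02,0,0,0,0,0,0,0,0,0,0,0,0,0,0,0,0,0,0,0,0,0]}}

```text
time_s: 12.38
eef_pos: [0.5306, 0.2866, 0.1985]
tool_rot: [0.939, 1.552, 0.844]
ft_force: [0.2, 0.1, 0.1]
finger_gap: 0.0001
```

```bash
cat > chk2.py <<'E'
from h import *
import sys
np.set_printoptions(precision=4,suppress=True)
s=get_state();print(s['time_s'],s['eef_pos'],s['ft_force'],s['finger_gap'])
o,S=seatpose()
x,y,z=[float(v) for v in sys.argv[1:4]]
print('tcp in seat',S.T@(s['eef_pos']-o)*1000,'delta to',delta(s,o+S@(np.array([x,y,z])/1000),goalR(SEATYAW)))
if len(sys.argv)>4:
    n=sys.argv[4]
    im,d=get_image('wrist');np.savez(f'pics/wr{n}.npz',im=im,d=d);save(f'wr{n}.png',im)
    P=wristpts(d);W=P@toolR(s).T+s['eef_pos'];L=(W-o)@S*1000;np.savez(f'pics/L{n}.npz',L=L,P=P,im=im,d=d)
    im,d=get_image('side');np.savez(f'pics/side{n}.npz',im=im,d=d);save(f'side{n}.png',cv2.resize(im[200:310,200:330],None,fx=5,fy=5,interpolation=2))
E
python3 chk2.py 28 33 60 12
```

```text
12.3833 [0.5306 0.2866 0.1985] [0.2419 0.0688 0.1079] 0.00014225401548046592
tcp in seat [ -4.1505  -2.8197 134.45  ] delta to (array([ 0.0745,  0.0309, -0.0367]), array([-0.0024,  0.0114, -0.0155]))
```

View pics/wr12.png

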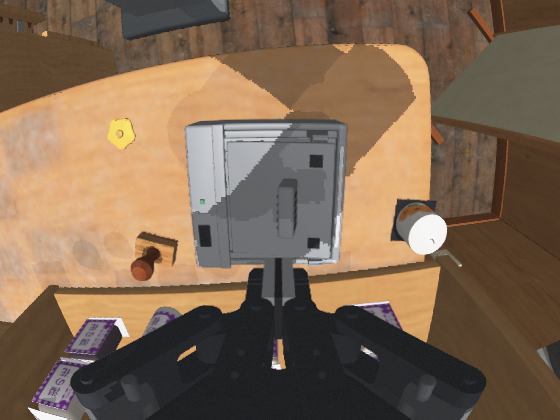

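View pics/side12.png

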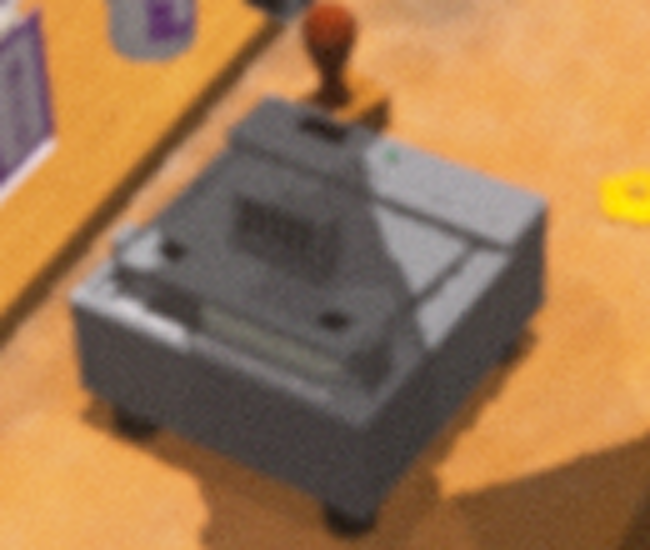

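The cover rests on both hooks with its lip under the deck edge. Thumb squares are at (316,161) and (313,243) in the wrist view. I'll measure their positions and the closed fingertips.

```bash
cat > thumbs.py <<'E'
from h import *
import sys
np.set_printoptions(precision=1,suppress=True)
n,px=sys.argv[1],[int(v) for v in sys.argv[2:]]
a=np.load(f'pics/L{n}.npz');L,P,im,d=a['L'],a['P'],a['im'],a['d'];g=cv2.cvtColor(im,cv2.COLOR_RGB2GRAY).astype(int)
for u,v in zip(px[::2],px[1::2]):
    w=g[v-12:v+13,u-12:u+13];m=(w<w.min()+35).astype(np.uint8);l=cv2.connectedComponents(m)[1];m=l==l[12,12]
    q=L[v-12:v+13,u-12:u+13][m];print((u,v),m.sum(),np.nanmedian(q,0))
E
python3 thumbs.py 12 316 161 313 243; python3 - <<'E'
from h import *
np.set_printoptions(precision=4,suppress=True)
a=np.load('pics/L12.npz');L,P,d=a['L'],a['P'],a['d']
m=(d>0)&(d<.2);q=P[m&(abs(P[...,1])<.03)];print(np.percentile(q[:,0],[95,99,99.9,100]))
for v in(262,266,270,274,280):print(v,[ (u,(P[v,u]*1000).round(1).tolist()) for u in range(245,312,5) if d[v,u]<.2])
z=L[...,2];mm=(abs(L[...,0]+60)<10)&(abs(L[...,1])<50)&(z>0)&(z<20);print('deck z',np.median(z[mm]))
for v in range(150,160,2):print([ (u,L[v,u].round(1).tolist()) for u in range(222,236,2)])
E
```

```text
(316, 161) 165 [25.3 35.3 15.3]
(313, 243) 113 [ 25.2 -32.1  15.8]
[-0.0032  0.0103  0.0158  0.0186]
262 [(265, [12.0, -7.4, -11.9]), (270, [11.3, -5.0, -12.3]), (275, [11.5, -2.7, -12.1]), (280, [11.4, -0.4, -12.2]), (285, [12.2, 2.0, -11.7]), (290, [10.7, 4.3, -12.6])]
266 [(265, [7.9, -7.2, -12.0]), (270, [8.2, -4.9, -11.8]), (275, [8.5, -2.7, -11.7]), (280, [8.0, -0.4, -11.9]), (285, [9.0, 1.9, -11.4]), (290, [7.9, 4.2, -12.0])]
270 [(255, [11.1, -12.1, -8.0]), (260, [12.3, -9.8, -7.4]), (265, [4.7, -7.1, -11.7]), (270, [5.0, -4.9, -11.5]), (275, [4.6, -2.6, -11.8]), (280, [4.7, -0.4, -11.7]), (285, [4.6, 1.8, -11.8]), (290, [3.8, 4.0, -12.2]), (295, [11.4, 6.7, -7.9]), (300, [10.2, 9.0, -8.5])]
274 [(250, [8.9, -14.3, -7.1]), (255, [8.3, -11.9, -7.5]), (260, [8.2, -9.6, -7.5]), (265, [0.4, -6.9, -12.1]), (270, [1.2, -4.8, -11.7]), (275, [1.2, -2.6, -11.7]), (280, [1.5, -0.4, -11.5]), (285, [1.3, 1.8, -11.6]), (290, [1.0, 3.9, -11.8]), (295, [8.8, 6.6, -7.2]), (300, [7.6, 8.8, -7.9]), (305, [8.0, 11.2, -7.6])]
280 [(250, [2.8, -13.8, -7.5]), (255, [3.2, -11.6, -7.3]), (260, [1.9,
[... 532 characters left out ...]
, [-44.6, 40.2, 0.6]), (228, [-42.6, 40.7, 3.6]), (230, [-41.1, 40.5, 2.7]), (232, [-39.5, 40.5, 3.0]), (234, [-37.6, 40.8, 4.9])]
[(222, [-46.8, 39.8, 7.2]), (224, [-46.3, 38.6, 0.4]), (226, [-44.6, 38.7, 1.1]), (228, [-42.7, 39.0, 3.1]), (230, [-40.8, 39.3, 5.0]), (232, [-39.5, 38.9, 3.2]), (234, [-37.9, 38.9, 3.3])]
[(222, [-46.8, 38.3, 7.8]), (224, [-46.1, 37.2, 1.9]), (226, [-44.5, 37.2, 1.8]), (228, [-42.6, 37.6, 4.4]), (230, [-41.1, 37.4, 3.3]), (232, [-39.5, 37.4, 3.8]), (234, [-37.7, 37.7, 5.6])]
[(222, [-46.9, 36.7, 7.8]), (224, [-45.7, 36.2, 5.0]), (226, [-44.7, 35.4, 0.9]), (228, [-42.7, 35.9, 4.1]), (230, [-41.1, 35.9, 3.8]), (232, [-39.5, 35.8, 3.8]), (234, [-37.9, 35.9, 4.2])]
```

{"api": "apply_moves", "payload": {"increments": [0,0.005,0.005,-0.006,0,0.003,-0.004,0,0.01,0.007,-0.008,0,0.003,-0.004,0,0.014,0.008,-0.009,0,0.003,-0.004,0,0.014,0.006,-0.007,0,0.002,-0.003,0,0.014,0.004,-0.004,0,0,0,0,0.01,0.001,-0.001,0,0,0,0,0.004,0,0,0,0,0,0,0,0,0,0,0,0]}}

```text
time_s: 13.15
eef_pos: [0.4924, 0.3227, 0.1167]
tool_rot: [-2.363, 1.56, -2.459]
ft_force: [0.3, 0.8, 0.1]
finger_gap: 0.0
```

```bash
python3 chk2.py 27.5 32 45 13
```

```text
13.15 [0.4924 0.3227 0.1167] [0.2574 0.8086 0.0631] 4.7109447329150344e-05
tcp in seat [28.2512 38.5552 52.6821] delta to (array([ 0.0076, -0.0007,  0.0066]), array([-0.0037, -0.0078,  0.0077]))
```

View pics/wr13.png

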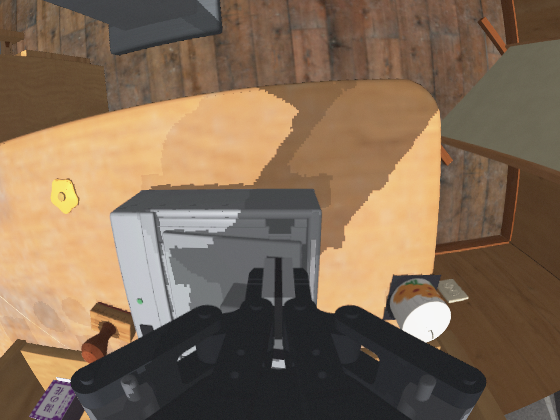

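{"api": "apply_moves", "payload": {"increments": [0,0,0,0.0065,-0.003,-0.007,0.007,0,0,0,0,0,0,0,0,0.003,0,0,0,0,0,0,0.004,0,0,0,0,0,0,0.003,0,0,0,0,0,0,0.001,0,0,0,0,0,0,0,0,0,0,0,0,0,0,0,0,0,0,0]}}

```text
time_s: 13.92
eef_pos: [0.5031, 0.3223, 0.1094]
tool_rot: [0.846, 1.561, 0.75]
ft_force: [0.1, -0.0, 0.1]
finger_gap: 0.0002
```

```bash
python3 chk2.py 27.5 32 36 14
```

```text
13.9167 [0.5031 0.3223 0.1094] [ 0.1063 -0.0415  0.0768] 0.00021125211827774178
tcp in seat [28.8734 27.8521 45.4343] delta to (array([ 0.0094, -0.0015, -0.0042]), array([-0.0032,  0.0065, -0.0073]))
```

View pics/wr14.png

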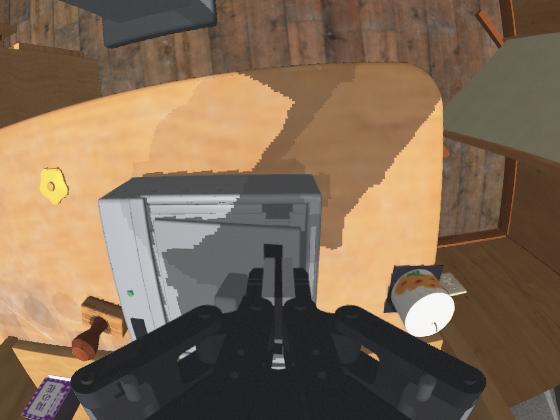

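View pics/side14.png

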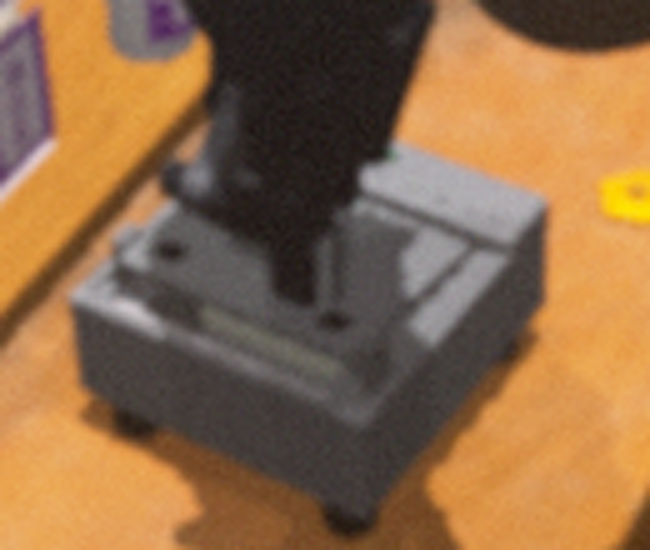

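The finger is slightly inboard of the left thumb square: side view finger tip (300,300), square (335,320). I'll shift 4 mm outward and descend to touch.

{"api": "apply_moves", "payload": {"increments": [0,0,-0.001,-0.004,-0.003,0.006,-0.007,0,0,0,0,0,0,0,0,0.002,0,0,0,0,0,0,0.002,0,0,0,0,0,0,0.002,0,0,0,0,0,0,0.001,0,0,0,0,0,0,0,0,0,0,0,0,0,0,0,0,0,0,0]}}

```text
time_s: 14.68
eef_pos: [0.4985, 0.3221, 0.1019]
tool_rot: [-0.601, 1.571, -0.692]
ft_force: [-0.3, -0.5, 0.1]
finger_gap: -0.0005
```

```bash
python3 chk2.py 27.5 32 30
```

```text
14.6833 [0.4985 0.3221 0.1019] [-0.2672 -0.547   0.0573] -0.00054755633293884
tcp in seat [28.1764 32.4514 37.9197] delta to (array([ 0.0079, -0.0007,  0.0004]), array([0.0008, 0.0002, 0.0001]))
```

Position is right at (28.2, 32.5). Now press in small steps, watching the force.

{"api": "apply_moves", "payload": {"increments": [0,0.001,0,0,0,0,0,0,0.001,0,0,0,0,0,0,0.001,0,0,0,0,0,0,0.001,0,0,0,0,0,0,0.001,0,0,0,0,0,0,0.001,0,0,0,0,0,0,0.001,0,0,0,0,0,0,0,0,0,0,0,0]}}

```text
time_s: 15.35
eef_pos: [0.4998, 0.3228, 0.0964]
tool_rot: [0.582, 1.567, 0.491]
ft_force: [-0.2, -0.2, 2.9]
finger_gap: -0.0002
```

{"api": "apply_moves", "payload": {"increments": [0,0.001,0,0,0,0,0,0,0.001,0,0,0,0,0,0,0.001,0,0,0,0,0,0,0.001,0,0,0,0,0,0,0.001,0,0,0,0,0,0,0.001,0,0,0,0,0,0,0,0,0,0,0,0,0,0,0,0,0,0,0]}}

```text
time_s: 16.02
eef_pos: [0.5006, 0.3234, 0.0919]
tool_rot: [0.592, 1.564, 0.502]
ft_force: [-0.9, 0.1, 5.1]
finger_gap: 0.0002
```

{"api": "apply_moves", "payload": {"increments": [0,0.001,0,-0.0005,0,0,0,0,0.001,0,-0.0005,0,0,0,0,0.001,0,-0.0005,0,0,0,0,0.001,0,-0.0003,0,0,0,0,0.001,0,0,0,0,0,0,0.001,0,0,0,0,0,0,0,0,0,0,0,0,0,0,0,0,0,0,0]}}

```text
time_s: 16.68
eef_pos: [0.5006, 0.3235, 0.0906]
tool_rot: [0.4, 1.56, 0.313]
ft_force: [-1.7, -1.3, 6.9]
finger_gap: 0.0001
```

```bash
python3 chk2.py 27.5 32 30;python3 -c "
from h import *
print(get_state()['moment'])"
```

```text
16.6833 [0.5006 0.3235 0.0906] [-1.6761 -1.2935  6.9311] 7.916279813811942e-05
tcp in seat [29.7888 30.4955 26.5559] delta to (array([-0.0035, -0.0023, -0.0015]), array([ 0.0049,  0.0104, -0.0044]))
[-0.24916741  0.42028309  0.04311653]
```

{"api": "apply_moves", "payload": {"increments": [0,0.0015,0,-0.0005,0,0,0,0,0.0015,0,-0.0005,0,0,0,0,0.0015,0,-0.0005,0,0,0,0,0.0015,0,0,0,0,0,0,0.0015,0,0,0,0,0,0,0.0015,0,0,0,0,0,0,0.0015,0,0,0,0,0,0,0.0015,0,0,0,0,0]}}

```text
time_s: 17.35
eef_pos: [0.5007, 0.3237, 0.0865]
tool_rot: [0.319, 1.554, 0.235]
ft_force: [-3.7, -1.3, 11.2]
finger_gap: 0.0
```

{"api": "apply_moves", "payload": {"increments": [0,0.0018,0,0,0,0,0,0,0.0018,0,0,0,0,0,0,0.0018,0,0,0,0,0,0,0.0018,0,0,0,0,0,0,0.0018,0,0,0,0,0,0,0.0018,0,0,0,0,0,0,0.0018,0,0,0,0,0,0,0.0018,0,0,0,0,0]}}

```text
time_s: 18.02
eef_pos: [0.5007, 0.3238, 0.0841]
tool_rot: [0.248, 1.55, 0.168]
ft_force: [-4.2, -2.3, 13.6]
finger_gap: -0.0003
```

```bash
python3 chk2.py 27.5 32 30 15
```

```text
18.0167 [0.5007 0.3238 0.0841] [-4.185  -2.3407 13.5711] -0.00031114580000576175
tcp in seat [30.0667 30.4494 20.1257] delta to (array([-0.0099, -0.0025, -0.0014]), array([ 0.0129,  0.0198, -0.0051]))
```

View pics/side15.png

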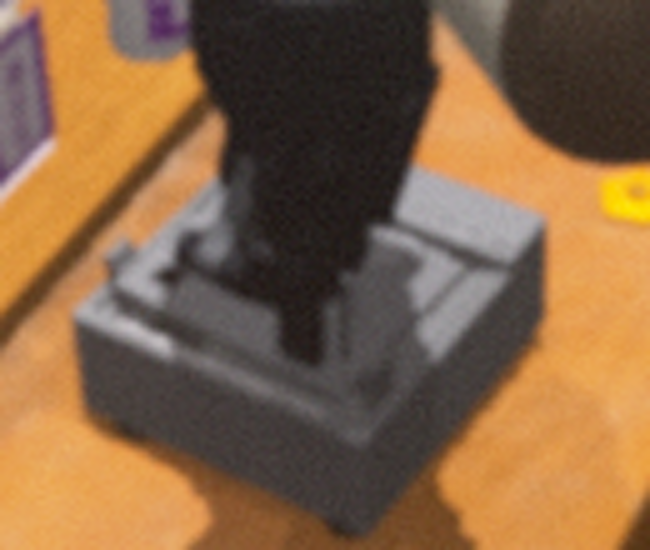

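View pics/wr15.png

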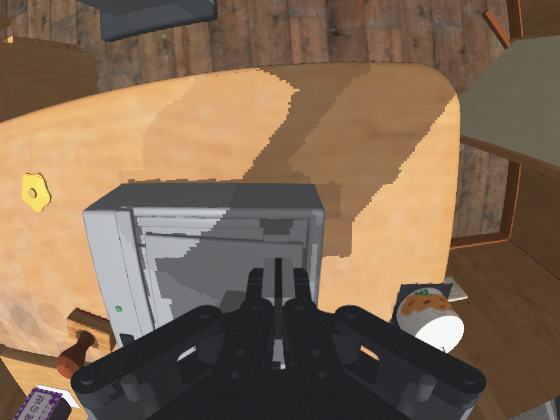

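The printer has sunk about 9 mm and the cover edge has not yet passed. Keep pressing slightly harder.

{"api": "apply_moves", "payload": {"increments": [0,0.0021,0,0,0,0.004,0,0,0.0021,0,0,0,0.004,0,0,0.0021,0,0,0,0.004,0,0,0.0021,0,0,0,0.004,0,0,0.0021,0,0,0,0.004,0,0,0.0021,0,0,0,0.004,0,0,0.0021,0,0,0,0.004,0,0,0.0021,0,0,0,0.004,0]}}

```text
time_s: 18.78
eef_pos: [0.5012, 0.3237, 0.0829]
tool_rot: [2.507, 1.562, 2.434]
ft_force: [-4.1, -1.8, 14.6]
finger_gap: -0.0002
```

{"api": "apply_moves", "payload": {"increments": [0,0.0024,0,0,0,0.002,0,0,0.0024,0,0,0,0.002,0,0,0.0024,0,0,0,0.002,0,0,0.0024,0,0,0,0.002,0,0,0.0024,0,0,0,0.002,0,0,0.0024,0,0,0,0.002,0,0,0.0024,0,0,0,0.002,0,0,0.0024,0,0,0,0.002,0]}}

```text
time_s: 19.45
eef_pos: [0.5015, 0.3237, 0.0816]
tool_rot: [2.852, 1.552, 2.786]
ft_force: [-4.6, -2.4, 15.7]
finger_gap: 0.0002
```

{"api": "apply_moves", "payload": {"increments": [0,0.0028,0,0,0,0.002,0,0,0.0028,0,0,0,0.002,0,0,0.0028,0,0,0,0.002,0,0,0.0028,0,0,0,0.002,0,0,0.0028,0,0,0,0.002,0,0,0.0028,0,0,0,0.002,0,0,0.0028,0,0,0,0.002,0,0,0.0028,0,0,0,0.002,0]}}

```text
time_s: 20.12
eef_pos: [0.5016, 0.3237, 0.0802]
tool_rot: [2.953, 1.543, 2.896]
ft_force: [-5.1, -3.7, 18.0]
finger_gap: -0.0002
```

```bash
python3 chk2.py 27.5 32 30 16
```

```text
20.1167 [0.5016 0.3237 0.0802] [-5.0954 -3.6999 18.0008] -0.0002499041831141815
tcp in seat [30.0735 29.4575 16.2052] delta to (array([-0.0137, -0.0024, -0.003 ]), array([ 0.035 , -0.0271, -0.0047]))
```

View pics/wr16.png

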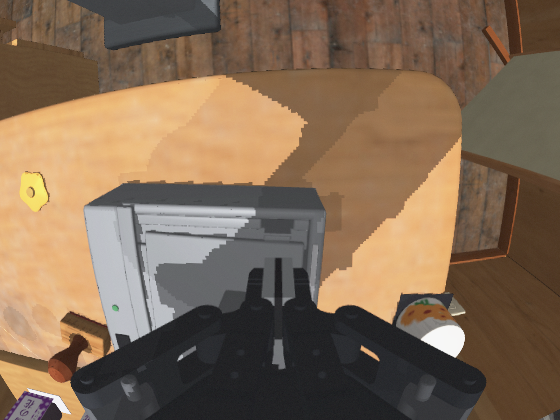

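View pics/side16.png

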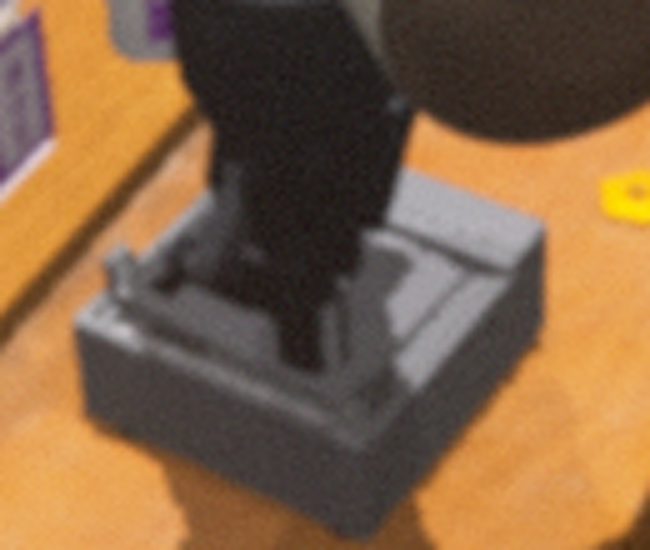

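{"api": "apply_moves", "payload": {"increments": [0,0.003,0,0,0.003,-0.004,0,0,0.003,0,0,0.003,-0.004,0,0,0.003,0,0,0.003,-0.004,0,0,0.003,0,0,0.003,-0.004,0,0,0.003,0,0,0.003,-0.004,0,0,0.003,0,0,0.003,-0.004,0,0,0.003,0,0,0.003,-0.003,0,0,0.003,0,0,0.003,-0.003,0]}}

```text
time_s: 20.88
eef_pos: [0.501, 0.3239, 0.0785]
tool_rot: [0.445, 1.559, 0.37]
ft_force: [-6.8, -2.6, 18.6]
finger_gap: -0.0002
```

{"api": "apply_moves", "payload": {"increments": [0,0.003,0,-0.0006,0.001,-0.001,0,0,0.003,0,-0.0006,0.001,-0.001,0,0,0.003,0,-0.0006,0.001,-0.001,0,0,0.003,0,-0.0006,0.001,-0.001,0,0,0.003,0,-0.0006,0.001,-0.001,0,0,0.003,0,-0.0006,0.001,-0.001,0,0,0.003,0,-0.0006,0.001,-0.001,0,0,0.003,0,-0.0006,0.001,-0.001,0]}}

```text
time_s: 21.55
eef_pos: [0.5005, 0.324, 0.0788]
tool_rot: [0.206, 1.536, 0.132]
ft_force: [-4.5, -3.0, 18.2]
finger_gap: -0.0002
```

```bash
python3 chk2.py 27.5 32 30 17; python3 -c "
from h import *
s=get_state();print(s['moment'],s['q'],toolR(s)[:,0])
a=np.load('pics/L17.npz');L=a['L']
for v in range(205,262,5): print(v,[L[v,u].round(0).tolist() for u in range(150,250,12)])"
```

```text
21.55 [0.5005 0.324  0.0788] [-4.4855 -3.0469 18.1742] -0.00015884602841318018
tcp in seat [30.2793 30.6453 14.774 ] delta to (array([-0.0153, -0.0026, -0.0009]), array([ 0.018 ,  0.0341, -0.0074]))
[-1.02932658  1.25199773 -0.0875531 ] [ 0.8569886   0.4960159  -0.30854486  0.03437934 -0.74043369 -2.52706926] [ 0.03460632  0.00453634 -0.99939073]
205 [[-37.0, 64.0, -14.0], [-30.0, 64.0, -14.0], [-23.0, 64.0, -13.0], [-17.0, 64.0, -14.0], [-11.0, 64.0, -14.0], [-5.0, 64.0, -14.0], [1.0, 64.0, -15.0], [26.0, 119.0, 134.0], [13.0, 64.0, -15.0]]
210 [[-35.0, 62.0, -10.0], [-29.0, 62.0, -10.0], [-23.0, 62.0, -11.0], [-16.0, 63.0, -10.0], [-10.0, 63.0, -10.0], [-4.0, 63.0, -11.0], [2.0, 63.0, -10.0], [8.0, 63.0, -11.0], [13.0, 63.0, -11.0]]
215 [[-36.0, 60.0, -10.0], [-29.0, 60.0, -10.0], [-23.0, 60.0, -10.0], [-16.0, 60.0, -9.0], [-10.0, 60.0, -10.0], [-4.0, 60.0, -10.0], [2.0, 61.0, -9.0], [7.0, 60.0, -11.0], [13.0, 61.0, -9.0]]
220 [[-37.0, 56.0, -13.0], [-30.0, 56.0, -12.0], [-24.0, 56.0, -13.0], [-17.0, 56.0, -12.0], [-11.0, 57.0, -12.0], [-5.0, 57.0, -13.0], [1.0, 57.0, -13.0], [7.0,
[... 876 characters left out ...]
0, 44.0, -8.0], [-18.0, 44.0, -9.0], [-11.0, 45.0, -8.0], [-5.0, 45.0, -8.0], [1.0, 46.0, -7.0], [7.0, 46.0, -7.0], [13.0, 46.0, -7.0]]
250 [[-38.0, 40.0, -9.0], [-31.0, 40.0, -9.0], [-24.0, 41.0, -8.0], [-18.0, 41.0, -9.0], [-11.0, 42.0, -8.0], [-5.0, 42.0, -8.0], [1.0, 42.0, -8.0], [7.0, 43.0, -8.0], [13.0, 43.0, -8.0]]
255 [[-39.0, 37.0, -9.0], [-32.0, 37.0, -10.0], [-25.0, 38.0, -9.0], [-18.0, 39.0, -8.0], [-12.0, 38.0, -9.0], [-5.0, 39.0, -8.0], [1.0, 40.0, -8.0], [7.0, 39.0, -8.0], [13.0, 40.0, -7.0]]
260 [[-39.0, 34.0, -9.0], [-32.0, 34.0, -9.0], [-25.0, 35.0, -8.0], [-19.0, 35.0, -9.0], [-12.0, 36.0, -8.0], [-5.0, 38.0, -6.0], [1.0, 37.0, -8.0], [7.0, 38.0, -5.0], [13.0, 38.0, -6.0]]
```

View pics/side17.png

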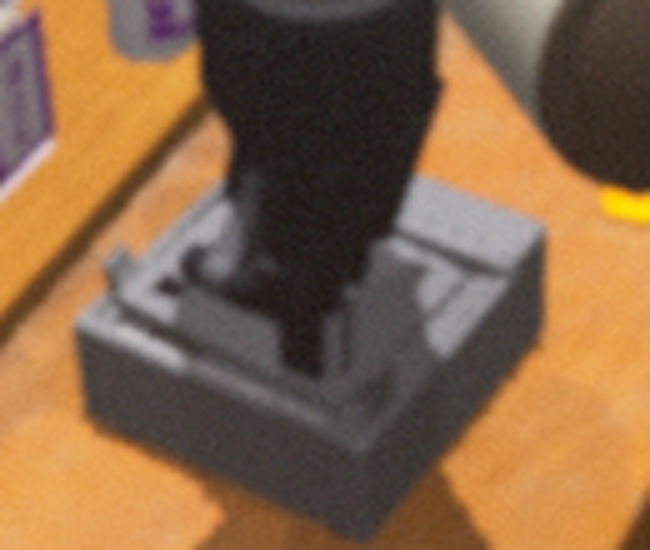

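{"api": "apply_moves", "payload": {"increments": [0,0.0032,0,0,0.001,0.006,0,0,0.0032,0,0,0.001,0.006,0,0,0.0032,0,0,0.001,0.006,0,0,0.0032,0,0.001,0.006,0,0,0.0032,0,0,0.001,0.006,0,0,0.0032,0,0,0.001,0.006,0,0,0.0032,0,0,0.001,0.004,0,0,0.0032,0,0,0.001,0.004,0]}}

```text
invalid input at $.increments: expected a multiple of 7 numbers
```

{"api": "apply_moves", "payload": {"increments": [0,0.0032,0,0,0.001,0.006,0,0,0.0032,0,0,0.001,0.006,0,0,0.0032,0,0,0.001,0.006,0,0,0.0032,0,0,0.001,0.006,0,0,0.0032,0,0,0.001,0.006,0,0,0.0032,0,0,0.001,0.006,0,0,0.0032,0,0,0.001,0.004,0,0,0.0032,0,0,0.001,0.004,0]}}

```text
time_s: 22.32
eef_pos: [0.5013, 0.3239, 0.0777]
tool_rot: [1.921, 1.563, 1.848]
ft_force: [-6.2, -2.9, 20.4]
finger_gap: -0.0001
```

```bash
python3 chk2.py 27.5 32 30
```

```text
22.3167 [0.5013 0.3239 0.0777] [-6.2422 -2.9303 20.366 ] -6.59325547513261e-05
tcp in seat [30.2288 29.8305 13.745 ] delta to (array([-0.0163, -0.0026, -0.0023]), array([ 0.019 , -0.0028, -0.0075]))
```

20 N and no click, and the finger has drifted inboard (y ≈ 30), so the push is poorly placed. I'll lift off, move over the thumb square and press there.

{"api": "apply_moves", "payload": {"increments": [0,-0.005,0,0,0.002,0,-0.002,0,-0.006,0,0,0.003,0,-0.002,0,-0.006,0,0,0.003,0,-0.002,0,-0.006,0,0,0.003,0,-0.001,0,-0.003,0,0,0.003,0,0,0,0,0,-0.001,0.002,0,0,0,0,0,-0.002,0.002,0,0,0,0,0,0,0,0,0]}}

```text
time_s: 22.98
eef_pos: [0.4966, 0.3233, 0.1051]
tool_rot: [-2.936, 1.565, -3.03]
ft_force: [-0.8, -0.6, -0.9]
finger_gap: -0.0004
```

```bash
python3 chk2.py 27.5 34 36 18; python3 - <<'E'
import numpy as np
np.set_printoptions(precision=1,suppress=True)
L=np.load('pics/L18.npz')['L']
for v in range(215,266,5): print(v,[L[v,u].round(0).tolist() for u in range(150,310,14)])
E
```

```text
22.9833 [0.4966 0.3233 0.1051] [-0.8147 -0.6076 -0.8636] -0.000437156079959226
tcp in seat [29.2801 34.4233 41.134 ] delta to (array([ 0.0051, -0.0018,  0.0005]), array([-0.0013, -0.0056,  0.0012]))
215 [[-43.0, 60.0, 2.0], [-35.0, 60.0, 3.0], [-26.0, 60.0, 3.0], [-18.0, 60.0, 3.0], [-11.0, 60.0, 2.0], [-3.0, 60.0, 3.0], [5.0, 60.0, 2.0], [12.0, 60.0, 1.0], [20.0, 60.0, 2.0], [27.0, 60.0, 2.0], [34.0, 60.0, 3.0], [28.0, 118.0, 164.0]]
220 [[-45.0, 56.0, -0.0], [-36.0, 56.0, -0.0], [-27.0, 56.0, 1.0], [-19.0, 56.0, 1.0], [-11.0, 57.0, 2.0], [-4.0, 56.0, 0.0], [4.0, 56.0, -0.0], [12.0, 57.0, 2.0], [19.0, 56.0, -2.0], [27.0, 57.0, 1.0], [35.0, 51.0, -13.0], [42.0, 56.0, -0.0]]
225 [[-45.0, 53.0, -0.0], [-36.0, 53.0, 0.0], [-28.0, 53.0, -1.0], [-20.0, 53.0, 0.0], [-11.0, 54.0, 1.0], [-4.0, 54.0, 0.0], [4.0, 54.0, 1.0], [12.0, 54.0, 1.0], [19.0, 53.0, -0.0], [27.0, 58.0, 11.0], [35.0, 52.0, -4.0], [42.0, 54.0, 1.0]]
230 [[-47.0, 49.0, -3.0], [-38.0, 49.0, -3.0], [-29.0, 49.0, -3.0], [-21.0, 49.0, -2.0], [-12.0, 50.0, -2.0], [-5.0, 49.0, -3.0], [3.0, 49.0, -3.0], [11.0, 50.0, -2.0], [19.0,
[... 1053 characters left out ...]
, 7.0], [-38.0, 36.0, 3.0], [-29.0, 36.0, 3.0], [-20.0, 37.0, 5.0], [-12.0, 37.0, 5.0], [-4.0, 38.0, 5.0], [4.0, 38.0, 6.0], [12.0, 38.0, 6.0], [19.0, 39.0, 7.0], [27.0, 39.0, 8.0], [34.0, 40.0, 9.0], [43.0, 31.0, -9.0]]
260 [[-45.0, 35.0, 8.0], [-38.0, 32.0, 3.0], [-29.0, 33.0, 4.0], [-21.0, 34.0, 5.0], [-12.0, 35.0, 6.0], [-4.0, 35.0, 5.0], [4.0, 35.0, 6.0], [12.0, 35.0, 6.0], [19.0, 35.0, 6.0], [27.0, 46.0, 27.0], [34.0, 47.0, 29.0], [44.0, 27.0, -9.0]]
265 [[-46.0, 31.0, 7.0], [-39.0, 29.0, 4.0], [-30.0, 30.0, 4.0], [-21.0, 30.0, 4.0], [-12.0, 31.0, 6.0], [-4.0, 32.0, 6.0], [4.0, 32.0, 5.0], [12.0, 33.0, 7.0], [19.0, 32.0, 7.0], [27.0, 47.0, 33.0], [34.0, 46.0, 32.0], [44.0, 24.0, -8.0]]
```

View pics/wr18.png

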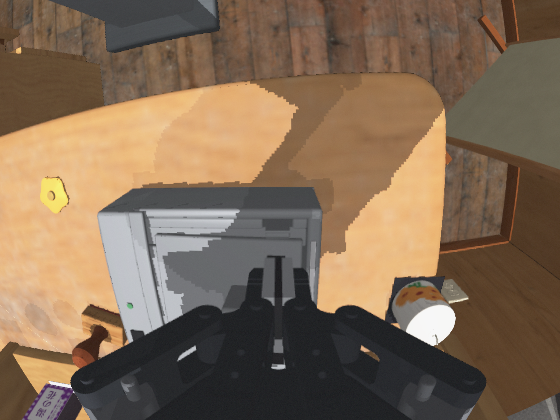

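View pics/side18.png

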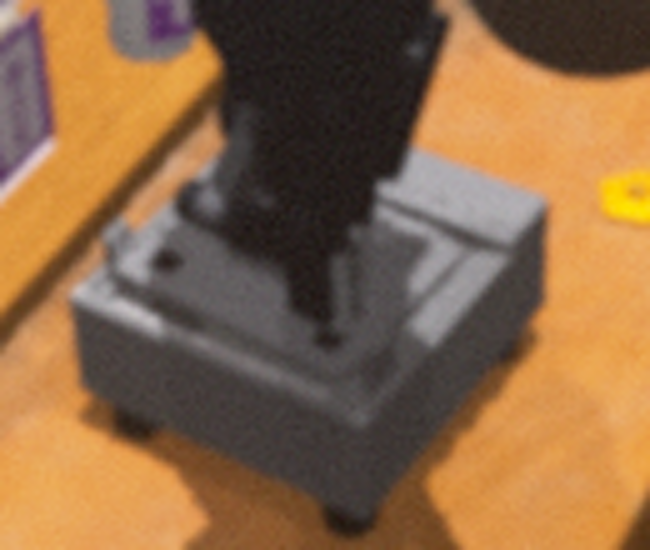

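{"api": "apply_moves", "payload": {"increments": [0,0.002,-0.001,0,-0.001,-0.003,0,0,0.002,-0.001,-0.0002,0,-0.002,0,0,0.002,0,-0.0003,0,0,0,0,0.002,0,-0.0003,0,0,0,0,0.002,0,-0.0003,0,0,0,0,0.002,0,-0.0003,0,0,0,0,0.002,0,-0.0003,0,0,0,0,0.002,0,-0.0003,0,0,0]}}

```text
time_s: 23.75
eef_pos: [0.4952, 0.3211, 0.0879]
tool_rot: [-1.151, 1.568, -1.243]
ft_force: [0.1, -0.9, 6.0]
finger_gap: -0.0001
```

```bash
python3 chk2.py 27.5 34 30
```

```text
23.75 [0.4952 0.3211 0.0879] [ 0.1256 -0.8903  5.986 ] -0.00012395073372192778
tcp in seat [26.9021 35.6098 23.9422] delta to (array([-0.0061,  0.0006,  0.0016]), array([0.0009, 0.0011, 0.0024]))
```

{"api": "apply_moves", "payload": {"increments": [0,0.0025,0,0.0006,0,0,0,0,0.0025,0,0.0006,0,0,0,0,0.0025,0,0.0004,0,0,0,0,0.0025,0,0,0,0,0,0,0.0025,0,0,0,0,0,0,0.0025,0,0,0,0,0,0,0.0025,0,0,0,0,0,0,0.0025,0,0,0,0,0]}}

```text
time_s: 24.42
eef_pos: [0.4955, 0.3212, 0.0818]
tool_rot: [-0.815, 1.566, -0.901]
ft_force: [-4.5, -2.7, 13.9]
finger_gap: 0.0003
```

```bash
python3 chk2.py 27.5 34 30
```

```text
24.4167 [0.4955 0.3212 0.0818] [-4.4741 -2.667  13.8819] 0.00029220326359877735
tcp in seat [27.0291 35.3398 17.823 ] delta to (array([-0.0122,  0.0004,  0.0014]), array([0.0066, 0.0033, 0.0034]))
```

{"api": "apply_moves", "payload": {"increments": [0,0.0028,0,-0.0008,0,0.001,0,0,0.0028,0,-0.0008,0,0.001,0,0,0.0028,0,-0.0008,0,0.001,0,0,0.0028,0,-0.0008,0,0.001,0,0,0.0028,0,-0.0008,0,0.001,0,0,0.0028,0,-0.0008,0,0.001,0,0,0.0028,0,-0.0008,0,0.001,0,0,0.0028,0,-0.0008,0,0.001,0]}}

```text
time_s: 25.08
eef_pos: [0.4952, 0.3212, 0.0817]
tool_rot: [-0.009, 1.558, -0.086]
ft_force: [-2.3, -3.6, 13.6]
finger_gap: 0.0004
```

```bash
python3 chk2.py 27.5 34 30
```

```text
25.0833 [0.4952 0.3212 0.0817] [-2.279  -3.5508 13.6272] 0.0004090788018264153
tcp in seat [26.983  35.6322 17.6729] delta to (array([-0.0123,  0.0005,  0.0018]), array([0.0153, 0.0129, 0.    ]))
```

{"api": "apply_moves", "payload": {"increments": [0,0.0035,0,-0.0008,0.001,0.002,0,0,0.0035,0,-0.0008,0.001,0.002,0,0,0.0035,0,-0.0008,0.001,0.002,0,0,0.0035,0,-0.0008,0.001,0.002,0,0,0.0035,0,-0.0008,0.001,0.002,0,0,0.0035,0,-0.0008,0.001,0.002,0,0,0.0035,0,-0.0008,0.001,0.002,0,0,0.0035,0,-0.0008,0.001,0.002,0]}}

```text
time_s: 25.75
eef_pos: [0.4953, 0.3211, 0.0789]
tool_rot: [0.242, 1.555, 0.166]
ft_force: [-3.8, -5.2, 18.1]
finger_gap: 0.0003
```

```bash
python3 chk2.py 27.5 34 30
```

```text
25.75 [0.4953 0.3211 0.0789] [-3.8073 -5.1799 18.1394] 0.0003425325805326327
tcp in seat [26.9664 35.5858 14.9423] delta to (array([-0.015 ,  0.0006,  0.0018]), array([ 0.016 ,  0.015 , -0.0038]))
```

{"api": "apply_moves", "payload": {"increments": [0,0.0038,-0.0006,-0.0008,0.001,0.002,0,0,0.0038,-0.0006,-0.0008,0.001,0.002,0,0,0.0038,-0.0006,-0.0008,0.001,0.002,0,0,0.0038,-0.0006,-0.0008,0.001,0.002,0,0,0.0038,-0.0006,-0.0008,0.001,0.002,0,0,0.0038,-0.0006,-0.0008,0.001,0.002,0,0,0.0038,-0.0006,-0.0008,0.001,0.002,0,0,0.0038,-0.0006,-0.0008,0.001,0.002,0]}}

```text
time_s: 26.42
eef_pos: [0.4952, 0.3209, 0.0775]
tool_rot: [0.662, 1.544, 0.588]
ft_force: [-5.4, -4.1, 18.9]
finger_gap: 0.0004
```

```bash
python3 chk2.py 27.5 34 30 19; python3 - <<'E'
import numpy as np
L=np.load('pics/L19.npz')['L']
for v in range(205,266,5): print(v,[L[v,u].round(0).tolist() for u in range(122,310,17)])
E
```

```text
26.4167 [0.4952 0.3209 0.0775] [-5.3534 -4.0675 18.8855] 0.0003530762382109774
tcp in seat [26.7005 35.653  13.534 ] delta to (array([-0.0164,  0.001 ,  0.002 ]), array([ 0.0187,  0.0207, -0.0164]))
205 [[-64.0, 63.0, -30.0], [-53.0, 63.0, -30.0], [-42.0, 64.0, -30.0], [-32.0, 63.0, -31.0], [-23.0, 63.0, -32.0], [-13.0, 64.0, -31.0], [-4.0, 64.0, -31.0], [6.0, 63.0, -32.0], [15.0, 63.0, -33.0], [24.0, 63.0, -33.0], [33.0, 64.0, -33.0], [43.0, 63.0, -34.0]]
210 [[-60.0, 63.0, -22.0], [-50.0, 64.0, -22.0], [-40.0, 63.0, -23.0], [-30.0, 63.0, -23.0], [-21.0, 64.0, -23.0], [-11.0, 64.0, -23.0], [-3.0, 64.0, -24.0], [6.0, 63.0, -24.0], [15.0, 63.0, -25.0], [24.0, 63.0, -25.0], [33.0, 64.0, -24.0], [42.0, 64.0, -25.0]]
215 [[-56.0, 64.0, -14.0], [-46.0, 64.0, -14.0], [-37.0, 64.0, -15.0], [-28.0, 63.0, -16.0], [-19.0, 64.0, -16.0], [-10.0, 63.0, -17.0], [-2.0, 64.0, -16.0], [7.0, 64.0, -17.0], [15.0, 64.0, -17.0], [24.0, 63.0, -18.0], [32.0, 64.0, -17.0], [41.0, 63.0, -18.0]]
220 [[-53.0, 64.0, -7.0], [-45.0, 62.0, -11.0], [-36.0, 62.0, -11.0], [-26.0, 63.0, -10.0], [-18.0, 63.0, -11.0], [
[... 1751 characters left out ...]
0, -10.0], [-29.0, 43.0, -10.0], [-19.0, 44.0, -10.0], [-10.0, 45.0, -9.0], [-1.0, 45.0, -8.0], [7.0, 45.0, -9.0], [16.0, 46.0, -8.0], [24.0, 46.0, -8.0], [32.0, 46.0, -8.0], [41.0, 46.0, -7.0]]
260 [[-56.0, 42.0, -4.0], [-46.0, 42.0, -5.0], [-39.0, 40.0, -10.0], [-29.0, 41.0, -10.0], [-20.0, 41.0, -10.0], [-10.0, 42.0, -9.0], [-2.0, 42.0, -10.0], [7.0, 43.0, -8.0], [16.0, 43.0, -8.0], [24.0, 48.0, 0.0], [33.0, 44.0, -7.0], [44.0, 33.0, -26.0]]
265 [[-56.0, 39.0, -4.0], [-46.0, 40.0, -4.0], [-39.0, 37.0, -10.0], [-29.0, 37.0, -10.0], [-20.0, 38.0, -10.0], [-10.0, 40.0, -8.0], [-2.0, 40.0, -8.0], [7.0, 40.0, -8.0], [16.0, 40.0, -8.0], [24.0, 47.0, 4.0], [32.0, 48.0, 5.0], [44.0, 31.0, -25.0]]
```

View pics/wr19.png

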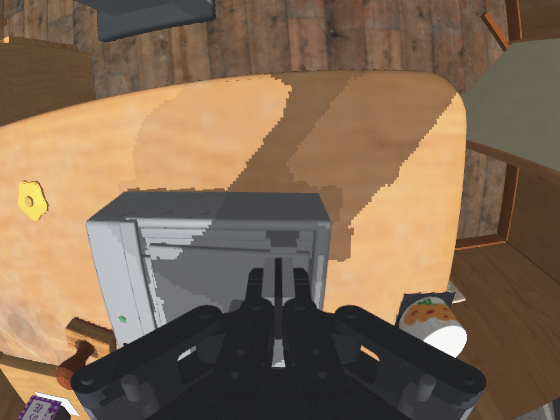

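The deck has sunk about 12.5 mm and the plate beside the hook is about 8 mm above the seat, so there are about 2 mm to go. I'll press a little more.

{"api": "apply_moves", "payload": {"increments": [0,0.0042,-0.0006,-0.001,0.002,0.003,-0.002,0,0.0042,-0.0006,-0.001,0.002,0.003,-0.002,0,0.0042,-0.0006,-0.001,0.002,0.003,-0.002,0,0.0042,-0.0006,-0.001,0.002,0.003,-0.002,0,0.0042,-0.0006,-0.001,0.002,0.003,-0.002,0,0.0042,-0.0006,-0.001,0.002,0.003,-0.002,0,0.0042,-0.0006,-0.001,0.002,0.003,-0.002,0,0.0042,-0.0006,-0.001,0.002,0.003,-0.002]}}

```text
time_s: 27.18
eef_pos: [0.4953, 0.3212, 0.0748]
tool_rot: [0.569, 1.545, 0.491]
ft_force: [-3.7, -3.1, 18.3]
finger_gap: 0.0
```

```bash
python3 chk2.py 27.5 34 30
```

```text
27.1833 [0.4953 0.3212 0.0748] [-3.7204 -3.0943 18.2581] 1.5163229277822152e-05
tcp in seat [26.9994 35.5605 10.7568] delta to (array([-0.0192,  0.0007,  0.002 ]), array([ 0.0142,  0.0216, -0.014 ]))
```

The tool dropped 2.7 mm while the force fell, which looks like the left click. I'll back off and move to the right thumb.

{"api": "apply_moves", "payload": {"increments": [0,-0.004,0,0,0.001,0.002,-0.001,0,-0.006,0,0,0.002,0.002,-0.001,0,-0.01,0,0,0.002,0.002,-0.001,0,-0.012,0,0,0.002,0.002,-0.001,0,-0.012,0,0,0.002,0.002,-0.001,0,-0.012,0,0.002,0,0,0,0,-0.01,0,0.006,0,0,0,0,-0.004,0,0.01,0,0,0]}}

```text
time_s: 27.85
eef_pos: [0.5107, 0.3191, 0.15]
tool_rot: [0.769, 1.556, 0.682]
ft_force: [-0.5, 0.2, -0.3]
finger_gap: -0.0
```

```bash
python3 chk2.py 27 -33 60 20; python3 - <<'E'
import numpy as np
L=np.load('pics/L20.npz')['L']
for v in range(165,256,10): print(v,[L[v,u].round(0).tolist() for u in range(140,330,17)])
E
```

```text
27.85 [0.5107 0.3191 0.15  ] [-0.4627  0.2281 -0.3492] -3.271611357187306e-05
tcp in seat [26.3434 20.0437 85.9617] delta to (array([0.0265, 0.0001, 0.0528]), array([ 0.0061,  0.0107, -0.0104]))
165 [[-68.0, 64.0, 1.0], [-55.0, 64.0, 3.0], [-43.0, 63.0, 2.0], [-31.0, 63.0, 2.0], [-20.0, 63.0, 2.0], [-9.0, 63.0, 2.0], [2.0, 62.0, 2.0], [13.0, 62.0, 2.0], [24.0, 63.0, 3.0], [35.0, 62.0, 2.0], [46.0, 63.0, 2.0], [69.0, 49.0, -65.0]]
175 [[-66.0, 58.0, 9.0], [-54.0, 58.0, 7.0], [-44.0, 56.0, 1.0], [-32.0, 56.0, 1.0], [-21.0, 56.0, 0.0], [-9.0, 56.0, 2.0], [2.0, 56.0, 1.0], [13.0, 55.0, -0.0], [24.0, 56.0, 1.0], [36.0, 55.0, -1.0], [47.0, 56.0, 1.0], [69.0, 40.0, -65.0]]
185 [[-67.0, 51.0, 8.0], [-54.0, 51.0, 8.0], [-46.0, 48.0, -2.0], [-34.0, 48.0, -3.0], [-22.0, 48.0, -3.0], [-10.0, 48.0, -3.0], [2.0, 48.0, -4.0], [13.0, 48.0, -3.0], [24.0, 53.0, 17.0], [36.0, 48.0, -3.0], [47.0, 49.0, 2.0], [70.0, 31.0, -66.0]]
195 [[-67.0, 45.0, 10.0], [-55.0, 44.0, 8.0], [-46.0, 41.0, -2.0], [23.0, 106.0, 207.0], [-21.0, 42.0, 3.0], [-9.0, 42.0, 2.0], [2.0, 42.0, 2.0], [13.0, 43.0, 3.0], [25.0, 42.0,
[... 803 characters left out ...]
, 8.0], [-59.0, 15.0, 8.0], [-46.0, 15.0, 8.0], [-35.0, 13.0, 2.0], [-23.0, 13.0, 2.0], [-11.0, 13.0, 2.0], [2.0, 19.0, 15.0], [13.0, 14.0, 4.0], [25.0, 14.0, 3.0], [36.0, 14.0, 3.0], [48.0, 14.0, 3.0], [72.0, -17.0, -66.0]]
245 [[-73.0, 7.0, 9.0], [-60.0, 7.0, 9.0], [-47.0, 8.0, 9.0], [-36.0, 5.0, 3.0], [-24.0, 5.0, 2.0], [-11.0, 5.0, 2.0], [4.0, 18.0, 28.0], [14.0, 13.0, 17.0], [25.0, 6.0, 2.0], [36.0, 7.0, 4.0], [48.0, 6.0, 4.0], [73.0, -27.0, -65.0]]
255 [[-75.0, -1.0, 8.0], [-61.0, -1.0, 8.0], [-48.0, -0.0, 8.0], [-37.0, -3.0, 2.0], [-24.0, -2.0, 3.0], [-12.0, -2.0, 3.0], [3.0, 12.0, 29.0], [13.0, 7.0, 19.0], [25.0, -2.0, 2.0], [37.0, -1.0, 4.0], [49.0, -3.0, 2.0], [74.0, -38.0, -65.0]]
```

View pics/wr20.png

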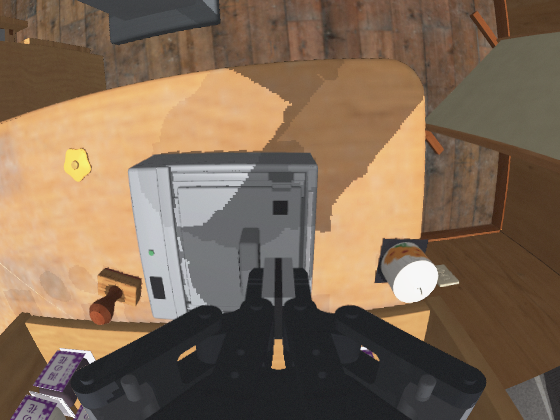

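View pics/side20.png

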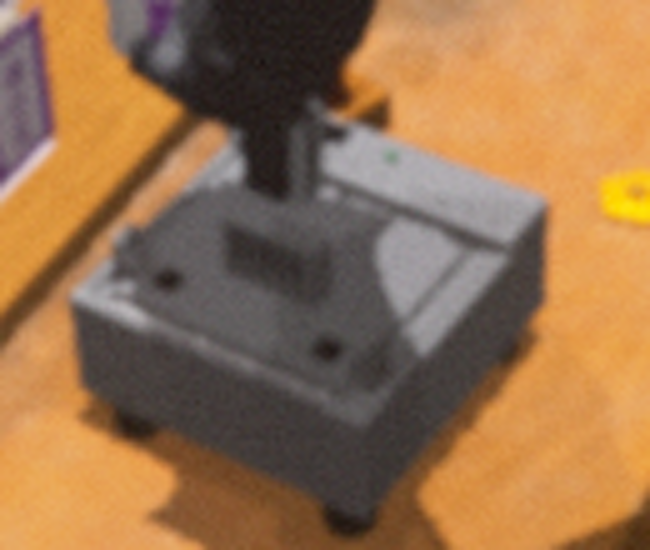

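The left side is clicked: the plate reads 2–3 mm against the deck at 8, so it is about 5 mm above the seat, and the hook is upright at y ≈ 53. Next the right side.

{"api": "apply_moves", "payload": {"increments": [0,0,0,0.008,0.001,0.002,-0.002,0,0,0,0.011,0.001,0.002,-0.002,0,0.002,0,0.011,0.001,0.002,-0.002,0,0.005,0,0.01,0.001,0.002,-0.002,0,0.006,0,0.005,0.001,0.001,-0.001,0,0.006,0,0,0,0,0,0,0.003,0,0,0,0,0,0,0,0,0,0,0,0]}}

```text
time_s: 28.62
eef_pos: [0.5606, 0.3122, 0.1183]
tool_rot: [-2.401, 1.562, -2.498]
ft_force: [-0.4, -0.2, 0.2]
finger_gap: 0.0005
```

```bash
python3 chk2.py 27 -33 36 21; python3 - <<'E'
import numpy as np
L=np.load('pics/L21.npz')['L']
for v in range(105,266,10): print(v,[L[v,u].round(0).tolist() for u in range(140,330,17)])
E
```

```text
28.6167 [0.5606 0.3122 0.1183] [-0.388  -0.2145  0.1825] 0.0004638461342788162
tcp in seat [ 24.0774 -30.3311  54.2799] delta to (array([0.0182, 0.003 , 0.0028]), array([-0.0046, -0.0065,  0.0059]))
105 [[-52.0, 56.0, 8.0], [-45.0, 55.0, 1.0], [-34.0, 54.0, 2.0], [-25.0, 54.0, -0.0], [-15.0, 53.0, 0.0], [-6.0, 53.0, 1.0], [4.0, 52.0, 0.0], [13.0, 52.0, 1.0], [22.0, 52.0, 18.0], [30.0, 52.0, 16.0], [40.0, 52.0, -1.0], [49.0, 52.0, 2.0]]
115 [[-52.0, 50.0, 8.0], [-46.0, 49.0, -3.0], [-36.0, 49.0, -3.0], [-26.0, 48.0, -2.0], [-15.0, 48.0, 1.0], [-5.0, 47.0, 3.0], [4.0, 47.0, 2.0], [13.0, 47.0, 2.0], [22.0, 47.0, 7.0], [31.0, 47.0, 7.0], [40.0, 47.0, 2.0], [49.0, 47.0, 3.0]]
125 [[-52.0, 45.0, 9.0], [-47.0, 44.0, -3.0], [-35.0, 43.0, 2.0], [-25.0, 43.0, 1.0], [-15.0, 42.0, 2.0], [-6.0, 42.0, 2.0], [4.0, 42.0, 1.0], [13.0, 41.0, 1.0], [22.0, 41.0, 2.0], [31.0, 41.0, 1.0], [40.0, 41.0, 1.0], [49.0, 42.0, 2.0]]
135 [[-53.0, 39.0, 8.0], [-46.0, 38.0, -0.0], [-35.0, 38.0, 3.0], [-25.0, 37.0, 2.0], [-15.0, 37.0, 2.0], [-6.0, 36.0, 2.0], [3.0, 36.0, 2.0], [13.0, 36.0, 4.0], [22.0, 36.0, 2.0], [
[... 2513 characters left out ...]
2.0], [-30.0, -29.0, 3.0], [-20.0, -29.0, 2.0], [-9.0, -29.0, 2.0], [5.0, -16.0, 30.0], [13.0, -17.0, 27.0], [21.0, -28.0, 3.0], [31.0, -28.0, 3.0], [43.0, -38.0, -17.0], [62.0, -59.0, -64.0]]
255 [[-62.0, -33.0, 10.0], [-51.0, -33.0, 9.0], [-43.0, -36.0, 2.0], [-31.0, -35.0, 3.0], [-20.0, -35.0, 2.0], [-9.0, -35.0, 3.0], [1.0, -35.0, 2.0], [11.0, -35.0, 2.0], [21.0, -35.0, 3.0], [32.0, -35.0, 2.0], [42.0, -38.0, -3.0], [63.0, -70.0, -66.0]]
265 [[-65.0, -41.0, 8.0], [-53.0, -41.0, 8.0], [-45.0, -45.0, -2.0], [-32.0, -43.0, 2.0], [-21.0, -42.0, 3.0], [-10.0, -42.0, 2.0], [1.0, -42.0, 3.0], [11.0, -42.0, 2.0], [22.0, -18.0, 46.0], [32.0, -42.0, 2.0], [43.0, -45.0, -3.0], [64.0, -79.0, -65.0]]
```

View pics/side21.png

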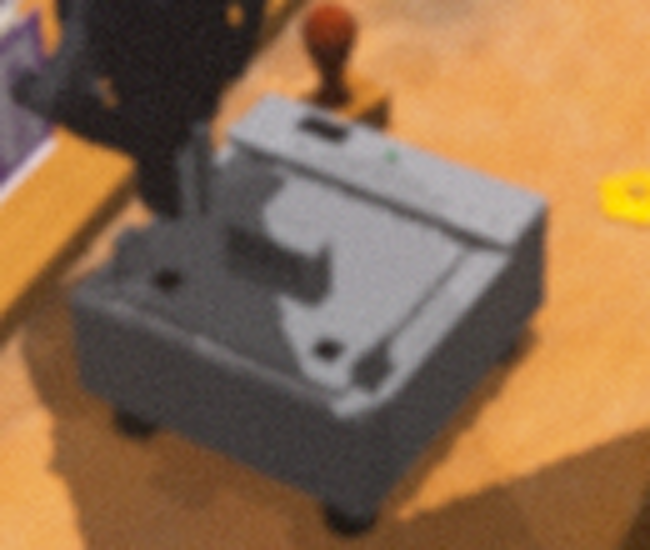

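View pics/wr21.png

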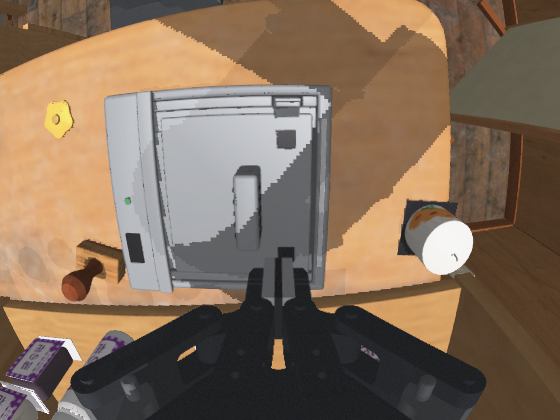

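The plate now looks flat on both sides: it reads 2–3 mm out to (32,-42), against the deck at 8. The right hook probably clicked during the off-centre first push. I'll retract and verify both sides precisely.

{"api": "apply_moves", "payload": {"increments": [0,-0.01,-0.004,0,0,0,0,0,-0.015,-0.006,0.004,0,0,0,0,-0.016,-0.006,0.006,0,0,0,0,-0.016,-0.006,0.006,0,0,0,0,-0.012,-0.004,0.006,0,0,0,0,-0.006,0,0.003,0,0,0,0,0,0,0,0,0,0,0,0,0,0,0,0,0]}}

```text
time_s: 29.38
eef_pos: [0.5822, 0.2837, 0.2056]
tool_rot: [-1.816, 1.569, -1.908]
ft_force: [0.2, -0.0, 0.2]
finger_gap: 0.0001
```

```bash
python3 chk2.py 0 0 130 22; python3 - <<'E'
from h import *
np.set_printoptions(precision=2,suppress=True)
a=np.load('pics/L22.npz');L=a['L'];x,y,z=L[...,0],L[...,1],L[...,2]
y0=y-1.5
def med(x0,x1,ya,yb,lo=-10,hi=30):
    m=(x>x0)&(x<x1)&(y>ya)&(y<yb)&(z>lo)&(z<hi);return m.sum(),np.median(z[m]),z[m].std()
print('deck L',med(-70,-52,20,55),'deck R',med(-70,-52,-55,-20))
for nm,b in dict(thL=(22,32,28,42),thR=(22,32,-40,-27),lipL=(-38,-28,28,42),lipR=(-38,-28,-40,-27),edgeL=(0,18,38,44),edgeR=(0,18,-42,-36),hookL=(24,32,50,55),hookR=(24,32,-53,-48)).items():print(nm,med(*b))
E
```

```text
29.3833 [0.5822 0.2837 0.2056] [ 0.197  -0.0346  0.1646] 6.866615124675723e-05
tcp in seat [ -2.2901 -54.4468 141.6276] delta to (array([ 0.0116,  0.0023, -0.0544]), array([ 0.0006, -0.0004,  0.0015]))
deck L (np.int64(968), np.float64(8.22301231050658), np.float64(0.7235615943770437)) deck R (np.int64(870), np.float64(8.665026804330955), np.float64(1.0138196309956802))
thL (np.int64(221), np.float64(2.473903128869553), np.float64(0.7930776145699526))
thR (np.int64(186), np.float64(2.5247805065131415), np.float64(0.630770449899321))
lipL (np.int64(218), np.float64(2.2467174426874372), np.float64(0.6508026841116125))
lipR (np.int64(187), np.float64(2.32448943022201), np.float64(0.6023009455006625))
edgeL (np.int64(183), np.float64(2.276737482061031), np.float64(0.7613044259002978))
edgeR (np.int64(153), np.float64(2.5858825769445595), np.float64(0.6695997294897256))
hookL (np.int64(78), np.float64(16.79399202883051), np.float64(2.2919282616361776))
hookR (np.int64(73), np.float64(17.253255361891526), np.float64(1.9632058796514902))
```

View pics/wr22.png

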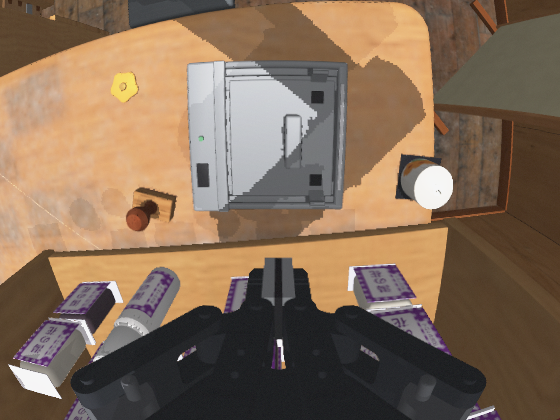

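View pics/side22.png

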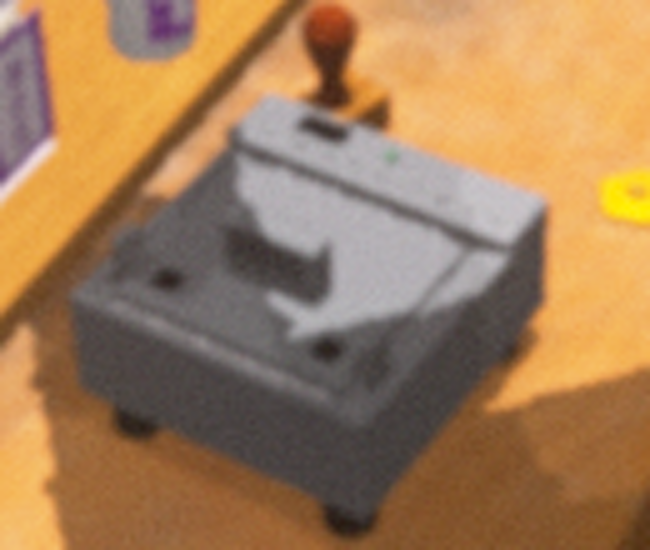

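Both thumbs sit 5.9±0.3 mm below the deck top, so about 5.1 mm above the seat, and both hooks are upright. Last check: the bystanders.

```bash
python3 - <<'E'
from h import *
a=np.load('pics/side0.npz')['im'];b,_=get_image('side')
def cen(im,f,box):
    x0,x1,y0,y1=box;h=cv2.cvtColor(im[y0:y1,x0:x1],cv2.COLOR_RGB2HSV);m=f(h);v,u=np.nonzero(m);return len(u),u.mean()+x0,v.mean()+y0
for nm,f,box in(('brooch',lambda h:(h[...,0]>22)&(h[...,0]<34)&(h[...,1]>200),(310,345,225,255)),('stamp',lambda h:(h[...,0]<9)&(h[...,1]>140),(255,280,195,225)),('candle',lambda h:(h[...,1]<40)&(h[...,2]>180),(165,210,290,340))):
    print(nm,cen(a,f,box),cen(b,f,box))
s=get_state();print(s['time_s'],s['ft_force'])
E
```

```text
brooch (101, np.float64(327.1485148514852), np.float64(239.4950495049505)) (102, np.float64(326.8235294117647), np.float64(239.18627450980392))
stamp (33, np.float64(265.3636363636364), np.float64(209.0909090909091)) (26, np.float64(265.65384615384613), np.float64(207.84615384615384))
candle (508, np.float64(183.501968503937), np.float64(309.9665354330709)) (491, np.float64(183.60488798370673), np.float64(309.9816700610998))
29.5333 [ 0.0114908  -0.21044408 -0.50190568]
```

```bash
python3 -c "
from cell import *
print(sign_off())"
```

```text
the job is handed in; nothing more can be done
None
```

The cover is back on the printer, with its lip under the ledge and both sides clicked. I handed the job in at about 29.5 s, with the gripper clear and touching nothing.

**What I did:** I pinched the cover by its rib, tilted it 16° lip-down and slid the lip under the ledge. I swung it down onto the hooks, let go, and pressed beside the left hook with the closed fingers.

**Pressing:** The first push drifted off the thumb square and reached 20.4 N without a visible click on the left, so I moved outward and pressed again. The left side clicked at about 19 N. The highest force I read was 20.4 N, about 14 mm of sink at the given stiffness, so the feet were not squashed flat.

**Right side:** I did not press it separately and did not feel its click. It probably clicked under the left-side pressing, most likely the first, off-centre push. I judged it from the picture when I moved over to press it.

**Last checks:**
- **Cover height:** measured against the deck top, both thumb squares are about 5 mm above the seat (limit 6.2), and the plate is flat within about 0.3 mm.
- **Hooks:** both look upright and read equal in height.
- **Brooch and candle:** they are within half a pixel of their starting places in the side view.
- **Stamp:** the colour patch I tracked sits 1.2 pixels higher than at the start. I put that down to the arm's shadow, since nothing came near it.
- **Measurement error:** the wrist camera's heights were 1.5–3 mm low throughout, so I measured heights against the deck rather than trusting the absolute values.

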